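# Reload the paint-tin shaker in the spray booth

## Robot

A 6-joint arm with a two-finger parallel gripper is mounted at the origin on the work surface. World frame = base frame: x ahead of the robot, y to its left, z up, the work surface at z = 0. Lengths are in m, angles in degrees, forces in N, time in s.
With the tool pointing down it reaches from about 0.4 to 0.825 m from the base axis. Payload 7 kg.
Tool frame: the origin (TCP) lies where the fingers leave the gripper's body, on its centre line; the fingertips stand 66 mm ahead of it and the grasp point (between the pads) lies 47 mm ahead of it; z points along the fingers, y is the direction in which the jaws open and shut (so a half turn about z gives the same grasp; the last joint's range is limited). The gripper opens to 88 mm and grips with 3 to 60 N. Pads are 19 mm wide; open, the fingers measure 130 mm over their backs; the gripper's body (78 mm by 193 mm) begins 47 mm behind the grasp point.
Start: joints at [-50.415, 20.546, 0.682, 0, -70.136, -16.507], TCP at [0.265, -0.621, 0.292] pointing down, gripper open.
Joint ranges: [-176.03, 176.03], [-82.01, 121.73], [-58.28, 71.71], [-173.87, 95.51], [-174.79, -0.11], [-173.66, 173.66]. Speed limits (degrees/s): [136.94, 136.94, 172.46, 180, 180, 180].

## Interface

Orientations are given as [roll, pitch, yaw] about the fixed x, y, z axes, in that order (R = Rz(yaw) Ry(pitch) Rx(roll)).
In Python, from plant import get_obs, snapshot, close_job gives the robot as it stands.
- The arm moves only by the tool play_rows, never from a script. Its argument "series" is a list of rows, each a list of 5 numbers: the opening in per cent of the stroke, from 0 (shut) to 100 (fully open), then the shift along the tool's x, y, z in m, then the turn about the tool's z in degrees. In form: [[jaw, dx, dy, dz, spin], ...]. A call has 1 to 10 rows; each row is the pose to reach, as a shift and turn from the pose commanded when the call began, along the tool's axes at that moment; what a row does not reach only later rows make up. A row lasts 1/10 s, in which the tool goes at most 50 mm and 8.59 degrees, less where a joint would pass 70% of its speed; a pose out of reach is approached as far as the arm can. A call with a gripper value outside its range is refused whole. The fingers move at their own pace and stop on an object; the grip force is fixed at half the most. Time passes only in rows, so rows that repeat a pose let the fingers close. It gives the time, the measured TCP pose, the force and the opening at its end, in the units of the state.
- get_obs(): the state, without advancing time (a new reading comes with each control period).
- snapshot(name): name is "side" or "top"; returns a dict with "frame" (384x512x3 uint8, red, green, blue), "z_map" (384x512 float32, m along the optical axis (not along the pixel's ray), 0 where there is no reading), "mtx" (3x3 intrinsics, pixels), "D" ([k1, k2, p1, p2, k3] as OpenCV has them; the pictures are not rectified), "camera_from_world" (4x4, takes a point from world to camera coordinates). Camera axes: x right, y up, looking along -z (the intrinsics and any distortion apply to the point x, -y, -z); pixel columns grow to the right and rows downward; lengths in m; the calibration is good to about 2 mm. A picture is of the moment at which its call begins.
- close_job(): hands the job in, once; it reports no verdict.
The state is a dict: "clock": time; "joint_pos": joint angles; "qvel": joint speeds; "tau": joint torques, N m; "tool_pos": TCP position; "orientation": TCP orientation; "force": force on the tool from outside, world axes, zero at the start; "moment": the same for the moment, N m; "opening": finger opening in m.
Only numpy, scipy, OpenCV 4.12 (cv2) and the standard library are available. Lean on these libraries where they do the work, as an engineer would, in place of code of your own. Each camera call takes 0.05 s, during which the arm holds its last target.

## Task

Change over the paint-tin shaker: pull its keeper bar fully open by the handle, take every short tin out and stand it upright in the steel drip tray, and slide each tall tin that is waiting on the table into a slot of its own, flange under the plate and fully home. When all the tall tins are in, push the keeper bar fully shut again so that they are locked in; leave the other things on the table where they are.

Things in the scene. Friction and masses are not known exactly. Their poses are not given: they have to be found in the camera images.
- shaker: Paint-tin shaker fixed on the table. Origin on the table under the middle slot's home place; x from its open front (slot mouths, at -x) to the motor housing at its back, y left along the row of slots, z up. Aluminium deck, top 20 mm above the table, x -140 to +200, y +-145 mm; the part before the plate is free to set a tin down on. Housing 105 mm high from x = 95 mm.
- plate (a point): Middle of the front edge line of the flat steel plate over the deck (shaker x = -39 mm), at its top; axes as the shaker's. Plate top 37 mm, underside 31 mm above the table: 11 mm clear over the deck. Three straight slots 56 mm wide at y = -100, 0, +100 mm, open at this front edge (rounded corners lead in), ending 65 mm behind it (shaker x = +26 mm).
- slot1 (a point): Home place of the right-hand (y = -100 mm) slot: the point on the deck's top (20 mm above the table) where the axis of a tin fully home stands; axes as the shaker's (slide in along +x).
- slot2 (a point): Home place of the middle (y = 0) slot: the point on the deck's top (20 mm above the table) where the axis of a tin fully home stands; axes as the shaker's (slide in along +x).
- slot3 (a point): Home place of the left-hand (y = +100 mm) slot: the point on the deck's top (20 mm above the table) where the axis of a tin fully home stands; axes as the shaker's (slide in along +x).
- keeper (a joint): Keeper bar sunk in a groove of the deck before the plate (shaker x -53 to -41 mm), with three upright teeth 14 mm wide, 45 mm above the table. Slides along the shaker's y: 0 = shut (a tooth before each slot locks the tins in), 0.050 m = fully open to the left (teeth between the lanes, 8 mm clear of a centred flange). About 3 N moves it; it stays where left.
- keeper_handle (a point): On the axis of the keeper bar's upright round black handle, at the left end of the bar (22 mm diameter, grip part 46 to 118 mm above the table); this point is 95 mm above the table. It moves with the bar; shaker x = -47 mm, y = 190 mm when shut, 240 mm when open.
- tall1_mid (a point): Tall tin of the next batch (2 or 3 of the three named are present), standing on the table to the right of the shaker: aluminium barrel 50 mm wide, 130 mm high in all, weighted foot flange 70 mm wide, 8 mm thick; white cap 32 mm wide on the top 14 mm; straight barrel from 8 to 110 mm above its foot. Point on the axis half-way up, 65 mm above the foot; z up the axis.
- tall2_mid (a point): Tall tin of the next batch (2 or 3 of the three named are present), standing on the table to the right of the shaker: aluminium barrel 50 mm wide, 130 mm high in all, weighted foot flange 70 mm wide, 8 mm thick; white cap 32 mm wide on the top 14 mm; straight barrel from 8 to 110 mm above its foot. Point on the axis half-way up, 65 mm above the foot; z up the axis.
- tall3_mid (a point): Tall tin of the next batch (2 or 3 of the three named are present), standing on the table to the right of the shaker: aluminium barrel 50 mm wide, 130 mm high in all, weighted foot flange 70 mm wide, 8 mm thick; white cap 32 mm wide on the top 14 mm; straight barrel from 8 to 110 mm above its foot. Point on the axis half-way up, 65 mm above the foot; z up the axis.
- short1_mid (a point): Short tin, already shaken (two of the three named are present), locked in one of the shaker's slots at the start: as the tall tins but 105 mm high in all (straight barrel from 8 to 85 mm). Point on the axis half-way up, 52.5 mm above the foot; z up the axis.
- short2_mid (a point): Short tin, already shaken (two of the three named are present), locked in one of the shaker's slots at the start: as the tall tins but 105 mm high in all (straight barrel from 8 to 85 mm). Point on the axis half-way up, 52.5 mm above the foot; z up the axis.
- short3_mid (a point): Short tin, already shaken (two of the three named are present), locked in one of the shaker's slots at the start: as the tall tins but 105 mm high in all (straight barrel from 8 to 85 mm). Point on the axis half-way up, 52.5 mm above the foot; z up the axis.
- tray: Shallow steel drip tray fixed on the table to the robot's left, 140 mm (its x) by 240 mm (its y), walls 4 mm thick and 12 mm high, floor 4 mm thick; origin under its centre on the table. Empty at the start; room for two tins side by side along y.
- spraycan: Bystander: aerosol can, 66 mm diameter, 190 mm high; origin under its foot.
- foam: Bystander: pale blue foam block 100 x 160 x 50 mm; origin under its centre.
- tape: Bystander: roll of masking tape, 100 mm diameter, 25 mm high, lying flat; origin under its centre.
- sander: Bystander: cork sanding block 70 x 110 x 28 mm; origin under its centre.
- mixcup: Bystander: white mixing cup, 90 mm rim, 110 mm high; origin under its foot.
- pinkblock: Bystander: pink foam block 70 x 90 x 60 mm; origin under its centre.

How it is judged:
By the outcome, as a careful person would: the job done as asked, in the order asked, and still so for the second after the job is handed in, with the robot touching nothing.
Of short1, short2, short3 only 2 to 2 are there at a start; the rules pass over those that are not, and their reading is None.
Of tall1, tall2, tall3 only 2 to 3 are there at a start; the rules pass over those that are not, and their reading is None.
At some moment in a run one of tall1, tall2, tall3 may be knocked a few centimetres aside while the robot is not near it.
Once in a run the grip may slacken for a moment while it holds something.
It also fails if it takes over 210 s, if anything falls off the work surface, if the arm or the gripper's body presses on something with over 40 N, if the wrist force passes 120 N, or if a joint passes its speed limit or range.

## Working session

There is one attempt and no reset: what is moved stays moved. The work goes in short steps, Python scripts to look and compute and a tool call to move; the robot and the scene stay as the last step left them, time stands still between calls to the robot, and variables do not carry over. Pictures are saved under pics/ and viewed, and the job is handed in when it is done.

Besides the shell and the picture viewer there is one more tool, called after "Emit:" as name(argument=value, ...) on one line, values as JSON. play_rows: Moves the arm, as the interface text tells. Its arguments: {"type":"object","properties":{"series":{"type":"array"}},"required":["series"]}

```bash
ls; mkdir -p pics; cat > h.py <<'E'
import numpy as np, cv2
from plant import get_obs, snapshot
def snap(n,f=None):
    s=snapshot(n)
    if f: cv2.imwrite('pics/'+f,cv2.cvtColor(s['frame'],cv2.COLOR_RGB2BGR))
    return s
def ray(s,uv):
    p=cv2.undistortPoints(np.array(uv,float).reshape(-1,1,2),s['mtx'],np.array(s['D'],float)).reshape(-1,2)
    T=np.array(s['camera_from_world']);R=T[:3,:3];t=T[:3,3]
    d=np.c_[p[:,0],-p[:,1],-np.ones(len(p))]@R
    return -R.T@t,d
def onz(s,uv,z):
    o,d=ray(s,uv); return o+d*((z-o[2])/d[:,2])[:,None]
def cloud(s):
    h,w=s['z_map'].shape
    uv=np.stack(np.meshgrid(np.arange(w),np.arange(h)),-1).reshape(-1,2)
    o,d=ray(s,uv); P=o+d*s['z_map'].reshape(-1,1)
    return P.reshape(h,w,3)
def proj(s,P):
    P=np.asarray(P,float).reshape(-1,3);T=np.array(s['camera_from_world'])
    c=P@T[:3,:3].T+T[:3,3]; c=c*[1,-1,-1]
    return cv2.projectPoints(c,np.zeros(3),np.zeros(3),s['mtx'],np.array(s['D'],float))[0].reshape(-1,2)
E
python3 - <<'E'
from h import *
print(get_obs())
for n in('top','side'):
    s=snap(n,n+'0.png'); T=np.array(s['camera_from_world']);print(n,-T[:3,:3].T@T[:3,3],s['mtx'],s['D'],T)
E
```

```text
pics
{'clock': 0.0, 'joint_pos': array([-5.04134195e+01,  2.05922283e+01,  6.33461985e-01, -1.94612188e-02,
       -7.01378124e+01, -1.65059704e+01]), 'qvel': array([ 0.00941134, -0.07157276, -0.01871005,  0.01499681, -0.11476821,
       -0.00858479]), 'tau': array([ 4.52547274e-04, -5.82719135e+01,  2.93052649e+01,  6.99710011e+00,
        6.86355546e-03, -1.64143175e-04]), 'tool_pos': array([ 0.26443179, -0.62062279,  0.29121337]), 'orientation': array([ 1.79902203e+02, -9.90126367e-03, -1.56926009e+02]), 'force': array([-0.36045764,  0.22180664,  0.02893227]), 'moment': array([-0.01060786, -0.05134539, -0.01707565]), 'opening': 0.08752616707622535}
top [0.45793375 0.03026904 1.22832199] [[387.96720414   0.         253.6822061 ]
 [  0.         387.96720414 187.22145266]
 [  0.           0.           1.        ]] [-0.12167989  0.          0.          0.          0.        ] [[-0.02805777 -0.99951929 -0.01318867  0.05930302]
 [ 0.99473909 -0.02921914  0.09818542 -0.57524348]
 [-0.09852359 -0.01036442  0.99508074 -1.17684856]
 [ 0.          0.          0.          1.        ]]
side [0.1594709  0.89759011 0.68201819] [[351.4276461    0.         264.69684238]
 [  0.         351.4276461  195.5239309 ]
 [  0.           0.           1.        ]] [-0.0110841  0.         0.         0.         0.       ] [[-0.92064067 -0.39001978 -0.01747336  0.50881044]
 [ 0.18881805 -0.48398546  0.8544623  -0.17844925]
 [-0.34171405  0.78335346  0.51921947 -1.002754  ]
 [ 0.          0.          0.          1.        ]]
```

View pics/top0.png

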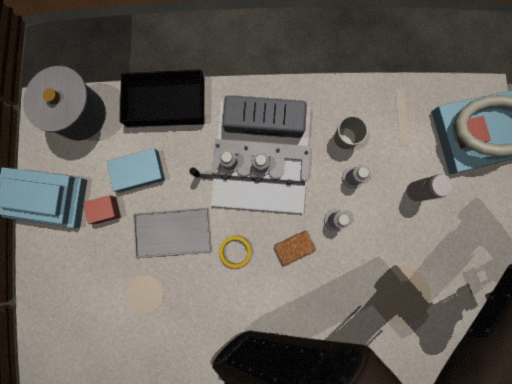

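View pics/side0.png

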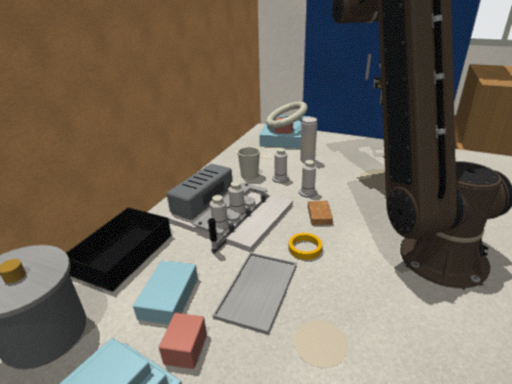

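```bash
python3 - <<'E'
from h import *
s=snap('top');t=snap('side')
f=cv2.cvtColor(s['frame'],cv2.COLOR_RGB2BGR);g=cv2.cvtColor(t['frame'],cv2.COLOR_RGB2BGR)
cv2.imwrite('pics/c1.png',cv2.resize(f[80:260,180:400],None,fx=3.4,fy=3.4,interpolation=cv2.INTER_CUBIC)[:600,:800])
cv2.imwrite('pics/c2.png',cv2.resize(g[120:270,150:350],None,fx=4,fy=4,interpolation=cv2.INTER_CUBIC))
P=cloud(s)
for uv in[(228,158),(262,160),(195,172),(362,174),(344,219),(350,130),(265,115),(172,232),(135,212),(209,210),(211,252),(138,257),(260,200),(235,250),(295,248),(430,186),(162,98),(135,170)]:
    print(uv,P[uv[1],uv[0]].round(3))
E
```

```text
(228, 158) [0.654 0.113 0.128]
(262, 160) [0.645 0.016 0.126]
(195, 172) [0.617 0.211 0.117]
(362, 174) [ 0.596 -0.271  0.129]
(344, 219) [ 0.469 -0.212  0.129]
(350, 130) [ 0.755 -0.273  0.008]
(265, 115) [0.784 0.002 0.104]
(172, 232) [0.444 0.305 0.005]
(135, 212) [ 0.511  0.427 -0.001]
(209, 210) [ 0.511  0.187 -0.   ]
(211, 252) [0.379 0.183 0.001]
(138, 257) [0.368 0.414 0.011]
(260, 200) [0.537 0.024 0.019]
(235, 250) [ 0.383  0.108 -0.003]
(295, 248) [ 0.385 -0.079  0.026]
(430, 186) [ 0.551 -0.446  0.183]
(162, 98) [0.883 0.337 0.006]
(135, 170) [0.64  0.413 0.043]
```

View pics/c1.png

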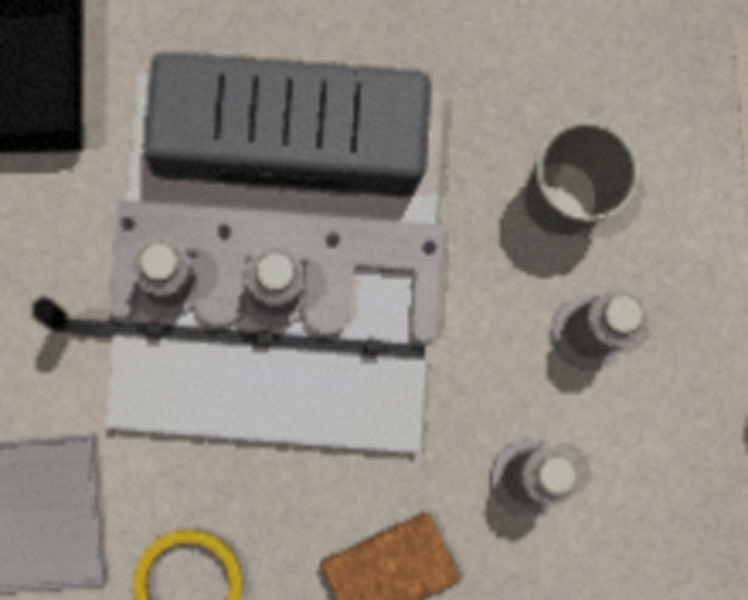

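View pics/c2.png

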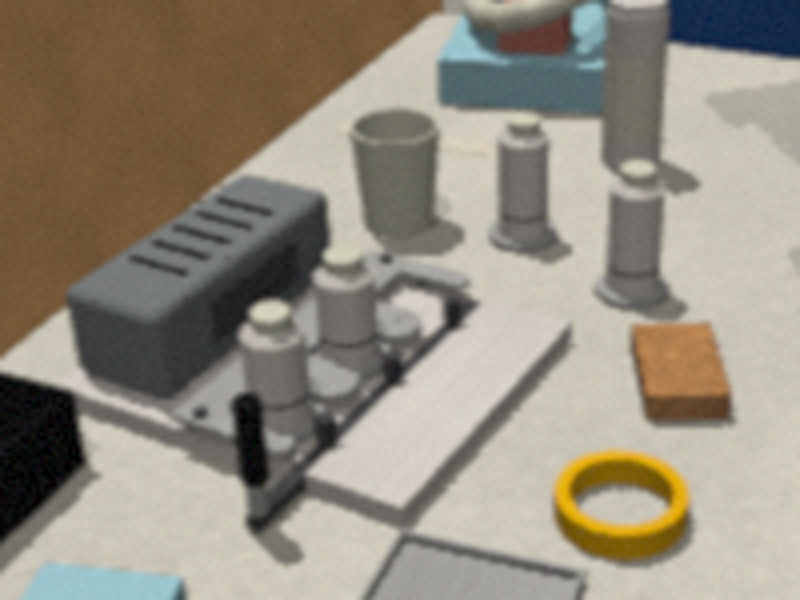

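```bash
cat > m.py <<'E'
from h import *
def blobs(mask,amin=15):
    n,l,st,c=cv2.connectedComponentsWithStats(mask.astype(np.uint8))
    return [(l==i,st[i],c[i]) for i in range(1,n) if st[i][4]>=amin]
def capmask(s):
    f=s['frame'].astype(int);P=cloud(s)
    z=P[...,2]
    return (z>0.115)&(z<0.142)&(f.min(-1)>150),P
if __name__=='__main__':
    for n in('top','side'):
        s=snap(n);m,P=capmask(s)
        for b,st,c in blobs(m):
            q=P[b]; zt=np.median(q[:,2]); 
            print(n,c.round(1),st[4],q.mean(0).round(4),'med z',zt.round(4), 'on .125',onz(s,c,.125)[0,:2].round(4),'on .13',onz(s,c,.13)[0,:2].round(4))
    s=snap('top');P=cloud(s);f=s['frame']
    # deck front: bright deck z~.02
    m=(abs(P[...,2]-.02)<.008)&(f.min(-1)>175)
    for b,st,c in blobs(m,300):
        print(st,c)
    g=cv2.cvtColor(f,cv2.COLOR_RGB2GRAY)
    for b,st,c in blobs((g<62)&(P[...,2]>.03),10):
        if 170<c[0]<330 and 60<c[1]<230:print('dark',st,c.round(1),P[b].mean(0).round(4), P[b].max(0).round(3))
E
python3 m.py; python3 - <<'E'
from h import *
s=snap('top');g=cv2.cvtColor(s['frame'],cv2.COLOR_RGB2GRAY)
print(g[190:222:1,[225,260,295]].T)
print(g[195,200:222],g[195,295:320])
E
```

```text
top [226.1 156.2] 70 [0.6597 0.1188 0.1246] med z 0.1245 on .125 [0.6596 0.1188] on .13 [0.6587 0.1184]
top [260.6 159. ] 76 [0.6483 0.0196 0.1242] med z 0.1242 on .125 [0.6481 0.0196] on .13 [0.6473 0.0196]
top [363.3 171.6] 77 [ 0.6025 -0.2747  0.1292] med z 0.1291 on .125 [ 0.6031 -0.2758] on .13 [ 0.6024 -0.2744]
top [343.6 219. ] 75 [ 0.4687 -0.2106  0.1293] med z 0.1294 on .125 [ 0.4687 -0.2115] on .13 [ 0.4686 -0.2104]
side [287.  104.8] 33 [ 0.7752 -0.8323  0.1267] med z 0.1252 on .125 [ 0.7771 -0.8377] on .13 [ 0.7715 -0.8221]
side [281.7 119.9] 41 [ 0.7139 -0.5897  0.1305] med z 0.1298 on .125 [ 0.7194 -0.6046] on .13 [ 0.7144 -0.5911]
side [280.4 149.1] 21 [ 0.6006 -0.2739  0.1303] med z 0.1304 on .125 [ 0.6048 -0.2852] on .13 [ 0.6008 -0.2746]
side [309.1 161.4] 23 [ 0.4661 -0.209   0.1304] med z 0.1302 on .125 [ 0.469  -0.2197] on .13 [ 0.4663 -0.2097]
side [235.2 183.1] 35 [0.6459 0.0205 0.1251] med z 0.125 on .125 [0.6459 0.0204] on .13 [0.6416 0.0283]
side [216.9 197.6] 34 [0.6568 0.1211 0.1249] med z 0.125 on .125 [0.6567 0.1213] on .13 [0.6522 0.1283]
side [110.6 36
[... 1067 characters left out ...]
607 0.038 0.048]
dark [288 181   5   3  12] [289.9 182.1] [ 0.5878 -0.0691  0.0441] [ 0.591 -0.063  0.047]
[[182 182 182 182 184 181 181 182 185 181 183 183 180 181 184 180 158 106
   94 126 160 163 160 162 164 166 165 166 165 165 159 160]
 [183 181 183 184 183 184 183 183 184 183 183 181 182 186 183 183 181 183
  181 159 103 114 153 159 162 159 156 158 157 156 159 161]
 [180 185 183 183 183 184 181 183 184 181 183 183 181 183 182 180 184 184
  182 184 181 180 158  91 117 155 158 160 157 159 158 162]]
[164 164 165 162 162 167 166 161 164 162 164 167 177 179 179 181 183 182
 180 181 184 184] [184 182 181 179 184 183 182 179 183 172 147 157 159 163 166 170 164 161
 157 156 155 159 163 161 156]
```

```bash
python3 - <<'E'
from h import *
s=snap('top');g=cv2.cvtColor(s['frame'],cv2.COLOR_RGB2GRAY).astype(float)
yaw=np.radians(-6.5);ex=np.array([np.cos(yaw),np.sin(yaw)]);ey=np.array([-ex[1],ex[0]])
c=np.array([.647,.020])
def samp(P):
    uv=proj(s,P).astype(np.float32)
    return cv2.remap(g.astype(np.float32),uv[:,0].reshape(-1,1),uv[:,1].reshape(-1,1),cv2.INTER_LINEAR).ravel()
def prof(z,a0,a1,x=None,y=None,n=1):
    t=np.arange(a0,a1,.002)
    acc=[]
    for o in (x if x is not None else y):
        xx,yy=(np.full_like(t,o),t) if x is not None else (t,np.full_like(t,o))
        acc.append(samp(np.c_[c+xx[:,None]*ex+yy[:,None]*ey,np.full_like(t,z)]))
    a=np.array(acc).mean(0)
    print([(int(round(1000*p)),int(v)) for p,v in zip(t,a)])
print('deck left');prof(.02,.13,.16,x=[-.12,-.1,-.08])
print('deck right');prof(.02,-.16,-.13,x=[-.12,-.1,-.08])
print('deck front');prof(.02,-.155,-.125,y=[-.05,0,.05])
print('slot1 plate top');prof(.037,-.14,-.06,x=[-.02,-.01,0])
print('slot1 end');prof(.037,0,.05,y=[-.11,-.1,-.09])
print('teeth');prof(.045,-.13,.13,x=[-.047])
E
```

```text
deck left
[(130, 181), (132, 182), (134, 181), (136, 182), (138, 182), (140, 181), (142, 178), (144, 173), (146, 167), (148, 164), (150, 163), (152, 163), (154, 164), (156, 163), (158, 163)]
deck right
[(-160, 161), (-158, 161), (-156, 161), (-154, 160), (-152, 159), (-150, 157), (-148, 150), (-146, 153), (-144, 168), (-142, 178), (-140, 182), (-138, 182), (-136, 181), (-134, 182), (-132, 182)]
deck front
[(-155, 163), (-153, 162), (-151, 161), (-149, 159), (-147, 149), (-145, 128), (-143, 109), (-141, 112), (-139, 138), (-137, 163), (-135, 177), (-133, 181), (-131, 182), (-129, 183), (-127, 183)]
slot1 plate top
[(-140, 155), (-138, 156), (-136, 156), (-134, 155), (-132, 152), (-130, 145), (-128, 126), (-126, 122), (-124, 141), (-122, 170), (-120, 180), (-118, 183), (-116, 183), (-114, 183), (-112, 182), (-110, 181), (-108, 182), (-106, 182), (-104, 182), (-102, 182), (-100, 181), (-98, 182), (-96, 183), (-94, 183), (-92, 183), (-90, 182), (-88, 182), (-86, 183), (-84, 182), (-82, 181), (-80, 181), (-78, 180), (-76, 173), (-74, 166), (-72, 161), (-70, 156), (-68, 153), (-66, 153), (
[... 1007 characters left out ...]
 (-8, 39), (-6, 32), (-4, 35), (-2, 43), (0, 56), (2, 58), (4, 56), (6, 53), (8, 53), (10, 51), (12, 38), (14, 33), (16, 30), (18, 30), (20, 30), (22, 31), (24, 36), (26, 41), (28, 48), (30, 56), (32, 60), (34, 61), (36, 60), (38, 58), (40, 57), (42, 54), (44, 52), (46, 51), (48, 47), (50, 43), (52, 42), (54, 47), (56, 53), (58, 53), (60, 56), (62, 60), (64, 61), (66, 61), (68, 60), (70, 63), (72, 65), (74, 64), (76, 64), (78, 65), (80, 63), (82, 62), (84, 62), (86, 59), (88, 52), (90, 43), (92, 34), (94, 31), (96, 31), (98, 41), (100, 49), (102, 55), (104, 56), (106, 55), (108, 55), (110, 48), (112, 41), (114, 37), (116, 36), (118, 38), (120, 41), (122, 45), (124, 50), (126, 52), (128, 54)]
```

```bash
cat > go.py <<'E'
import sys,numpy as np
from h import get_obs
YAW=-6.5;C=np.array([.647,.020])
y=np.radians(YAW);ex=np.array([np.cos(y),np.sin(y)]);ey=np.array([-ex[1],ex[0]])
def rel(x,yy,z,yaw=None):
    o=get_obs();p=o['tool_pos'];w=o['orientation'][2];a=np.radians(w)
    tx=np.array([np.cos(a),np.sin(a),0]);ty=np.array([np.sin(a),-np.cos(a),0])
    d=np.array([x,yy,z])-p
    sp=0 if yaw is None else -((yaw-w+180)%360-180)
    print('to',np.round([x,yy,z],4),'row',round(d@tx,4),round(d@ty,4),round(-d[2],4),round(sp,2))
def srel(sx,sy,z,yaw=None):
    q=C+sx*ex+sy*ey; rel(q[0],q[1],z,yaw)
def where():
    o=get_obs();q=o['tool_pos'][:2]-C
    print('t',round(o['clock'],2),'pos',o['tool_pos'].round(4),'rpy',o['orientation'].round(2),'F',o['force'].round(1),'M',o['moment'].round(2),'open',round(o['opening'],4),'shk',(q@ex).round(4),(q@ey).round(4),'j',o['joint_pos'].round(0))
E
python3 -c "
from go import *
where();srel(-.047,.19,.25,173.5)"
```

```text
t 0.45 pos [ 0.2645 -0.6209  0.2921] rpy [ 179.99   -0.   -156.92] F [-0.3 -0.3 -0.5] M [0.01 0.03 0.08] open 0.0876 shk -0.3074 -0.6801 j [-50.  21.   1.   0. -70. -17.]
to [0.6218 0.2141 0.25  ] row -0.656 0.6282 0.0421 29.58
```

Emit:
play_rows(series=[[57,-0.328,0.314,0.02,15],[57,-0.328,0.314,0.02,15],[57,-0.328,0.314,0.02,15],[57,-0.328,0.314,0.02,15],[57,-0.328,0.314,0.02,15],[57,-0.328,0.314,0.02,15],[57,-0.328,0.314,0.02,15],[57,-0.656,0.628,0.042,29.6],[57,-0.656,0.628,0.042,29.6],[57,-0.656,0.628,0.042,29.6]])

```text
clock: 1.45
tool_pos: [0.4579, -0.1694, 0.2705]
orientation: [180.0, 0.1, 173.2]
force: [1.4, -0.7, -0.2]
opening: 0.0499
```

```bash
python3 -c "
from go import *
where();srel(-.047,.19,.25,173.5)"
```

```text
t 1.45 pos [ 0.4579 -0.1694  0.2705] rpy [1.7999e+02 7.0000e-02 1.7323e+02] F [ 1.4 -0.7 -0.2] M [-0.07 -0.27  0.02] open 0.0499 shk -0.1665 -0.2096 j [   3.    4.  -24.    0.  -62. -100.]
to [0.6218 0.2141 0.25  ] row -0.1176 0.4002 0.0205 -0.27
```

Emit:
play_rows(series=[[57,-0.118,0.4,0.02,0],[57,-0.118,0.4,0.02,0],[57,-0.118,0.4,0.02,0],[57,-0.118,0.4,0.02,0],[57,-0.118,0.4,0.02,0],[57,-0.118,0.4,0.02,0],[57,-0.118,0.4,0.02,0],[57,-0.118,0.4,0.02,0],[57,-0.118,0.4,0.02,0],[57,-0.118,0.4,0.02,0]])

```text
clock: 2.45
tool_pos: [0.6206, 0.2152, 0.2489]
orientation: [-180.0, -0.1, 173.6]
force: [-0.2, -0.5, 0.4]
opening: 0.0498
```

```bash
python3 -c "
from go import *
where();srel(-.047,.19,.142,173.5)
s=snap=__import__('h').snap('top','t1.png');__import__('h').snap('side','s1.png')"
```

```text
t 2.45 pos [0.6206 0.2152 0.2489] rpy [-1.7996e+02 -5.0000e-02  1.7361e+02] F [-0.2 -0.5  0.4] M [-0.13  0.04  0.08] open 0.0498 shk -0.0483 0.1909 j [  36.   21.   -5.   -0.  -64. -132.]
to [0.6218 0.2141 0.142 ] row -0.0013 -0.0009 0.1069 0.11
```

View pics/s1.png

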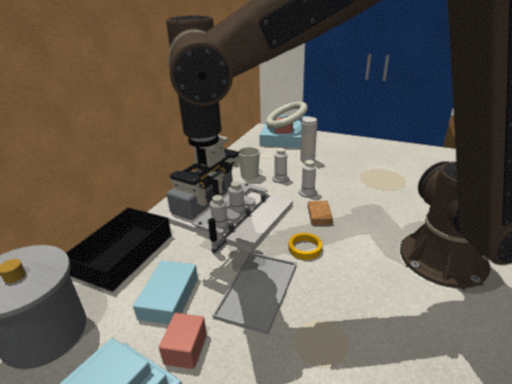

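Emit:
play_rows(series=[[57,-0.001,-0.001,0.04,0],[57,-0.001,-0.001,0.08,0],[57,-0.001,-0.001,0.107,0],[57,-0.001,-0.001,0.107,0],[0,-0.001,-0.001,0.107,0],[0,-0.001,-0.001,0.107,0],[0,-0.001,-0.001,0.107,0],[0,-0.001,-0.001,0.107,0],[0,-0.001,-0.001,0.107,0],[0,-0.001,-0.001,0.107,0]])

```text
clock: 3.55
tool_pos: [0.6225, 0.215, 0.1455]
orientation: [179.7, 0.3, 173.6]
force: [-1.3, 11.9, 2.8]
opening: 0.0213
```

```bash
python3 -c "
from go import *
where();srel(-.047,.24,.142,173.5)"
```

```text
t 3.55 pos [0.6225 0.215  0.1455] rpy [179.66   0.27 173.56] F [-1.3 11.9  2.8] M [3.83 0.34 0.05] open 0.0213 shk -0.0464 0.191 j [  36.   26.  -12.   -0.  -52. -132.]
to [0.6275 0.2638 0.142 ] row 0.0005 0.049 0.0035 0.06
```

Emit:
play_rows(series=[[0,0,0.01,0,0],[0,0,0.02,0,0],[0,0,0.03,0,0],[0,0,0.04,0,0],[0,0,0.048,0,0],[0,0,0.052,0,0],[0,0,0.054,0,0],[0,0,0.054,0,0],[0,0,0.054,0,0]])

```text
clock: 4.45
tool_pos: [0.628, 0.2652, 0.1454]
orientation: [-180.0, 0.1, 173.5]
force: [-1.1, -3.8, 10.1]
opening: 0.0216
```

```bash
python3 -c "
from go import *
where();import h
s=h.snap('top','t2.png')"
```

```text
t 4.45 pos [0.628  0.2652 0.1454] rpy [-1.8000e+02  1.2000e-01  1.7351e+02] F [-1.1 -3.8 10.1] M [-0.94  0.13  0.13] open 0.0216 shk -0.0467 0.2414 j [  39.   28.   -9.    0.  -54. -136.]
```

View pics/t2.png

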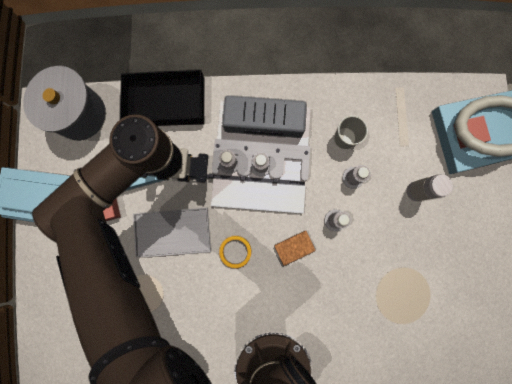

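Emit:
play_rows(series=[[0,0,0.004,0,0],[0,0,0.004,0,0],[0,0,0.004,0,0]])

```text
clock: 4.8
tool_pos: [0.6281, 0.2656, 0.1452]
orientation: [-179.7, 0.0, 173.5]
force: [0.5, -16.9, 12.5]
opening: 0.0211
```

```bash
python3 -c "
from go import *
where()"
```

```text
t 4.8 pos [0.6281 0.2656 0.1452] rpy [-1.7968e+02  1.0000e-02  1.7345e+02] F [  0.5 -16.9  12.5] M [-5.58 -0.28  0.12] open 0.0211 shk -0.0466 0.2418 j [  39.   28.   -8.    0.  -54. -136.]
```

Emit:
play_rows(series=[[57,0,0,0,0],[57,0,0,0,0],[57,0,0,0,0],[57,0,0,-0.05,0],[57,0,0,-0.1,0],[100,0,0,-0.1,0],[100,0,0,-0.1,-9],[100,0,0,-0.1,-18],[100,0,0,-0.1,-27],[100,0,0,-0.1,-36]])

```text
clock: 5.8
tool_pos: [0.6274, 0.2699, 0.2429]
orientation: [180.0, -0.0, -151.8]
force: [-0.1, -0.1, -0.4]
opening: 0.0838
```

```bash
sed -i 's/C=np.array(.*)/C=np.array([.647,.021])/' go.py; python3 -c "
from go import *
where();srel(0,.1,.23,-96.5)
import h
s=h.snap('top','t3.png')"; python3 m.py | grep -v side | head -5
```

```text
t 5.8 pos [0.6274 0.2699 0.2429] rpy [ 1.7999e+02 -2.0000e-02 -1.5177e+02] F [-0.1 -0.1 -0.4] M [0.05 0.03 0.03] open 0.0838 shk -0.0477 0.2451 j [  40.   23.   -2.   -0.  -65. -101.]
to [0.6583 0.1204 0.23  ] row 0.0435 -0.1464 0.0129 -55.27
top [465.3 127.6] 118 [ 0.7281 -0.598   0.1285] med z 0.1288 on .125 [ 0.7288 -0.6   ] on .13 [ 0.7275 -0.5971]
top [226.3 156.1] 74 [0.66   0.1184 0.1238] med z 0.1241 on .125 [0.6598 0.1183] on .13 [0.6589 0.1179]
top [260.5 159.3] 84 [0.6474 0.0199 0.124 ] med z 0.1239 on .125 [0.6473 0.0199] on .13 [0.6464 0.0199]
top [363.2 171.6] 86 [ 0.6027 -0.2744  0.1291] med z 0.1289 on .125 [ 0.6032 -0.2755] on .13 [ 0.6025 -0.2741]
top [343.4 218.7] 87 [ 0.4695 -0.2106  0.1275] med z 0.1285 on .125 [ 0.4695 -0.2112] on .13 [ 0.4694 -0.2101]
```

Emit:
play_rows(series=[[100,0.044,-0.146,0,-55.3],[100,0.044,-0.146,0,-55.3],[100,0.044,-0.146,0,-55.3],[100,0.044,-0.146,0,-55.3],[100,0.044,-0.146,0,-55.3],[100,0.044,-0.146,0,-55.3],[100,0.044,-0.146,0,-55.3],[100,0.044,-0.146,0,-55.3],[100,0.044,-0.146,0,-55.3]])

```text
clock: 6.9
tool_pos: [0.6569, 0.1199, 0.243]
orientation: [180.0, -0.0, -97.1]
force: [-0.1, -0.2, 0.5]
opening: 0.0874
```

```bash
python3 -c "
from go import *
where();srel(0,.1,.133,-96.5)
import h
s=h.snap('side','s4.png')"
```

```text
t 6.9 pos [0.6569 0.1199 0.243 ] rpy [179.99  -0.   -97.09] F [-0.1 -0.2  0.5] M [0.02 0.08 0.01] open 0.0874 shk -0.0014 0.0993 j [ 27.  22.  -4.  -0. -64. -34.]
to [0.6583 0.1204 0.133 ] row -0.0007 -0.0014 0.11 -0.59
```

View pics/s4.png

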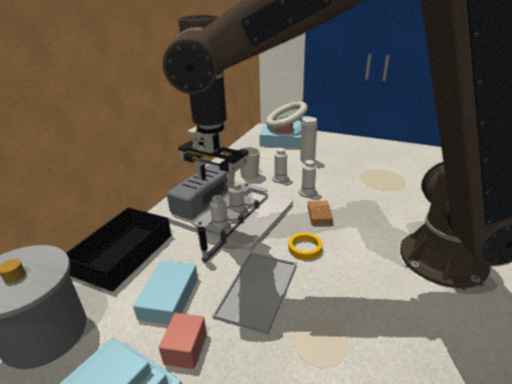

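Emit:
play_rows(series=[[100,-0.001,-0.001,0.04,-0.6],[100,-0.001,-0.001,0.08,-0.6],[100,-0.001,-0.001,0.11,-0.6],[100,-0.001,-0.001,0.11,-0.6],[100,-0.001,-0.001,0.11,-0.6],[0,-0.001,-0.001,0.11,-0.6],[0,-0.001,-0.001,0.11,-0.6],[0,-0.001,-0.001,0.11,-0.6],[0,-0.001,-0.001,0.11,-0.6],[0,-0.001,-0.001,0.11,-0.6]])

```text
clock: 7.95
tool_pos: [0.6582, 0.1206, 0.1336]
orientation: [-180.0, 0.0, -96.2]
force: [0.0, 0.5, 0.5]
opening: 0.0533
```

```bash
python3 -c "
from go import *
where()
import h
s=h.snap('side','s5.png')"
```

```text
t 7.95 pos [0.6582 0.1206 0.1336] rpy [-1.7997e+02  2.0000e-02 -9.6250e+01] F [0.  0.5 0.5] M [-0.01  0.08 -0.02] open 0.0533 shk -0.0002 0.1003 j [ 27.  27. -11.  -0. -52. -33.]
```

View pics/s5.png

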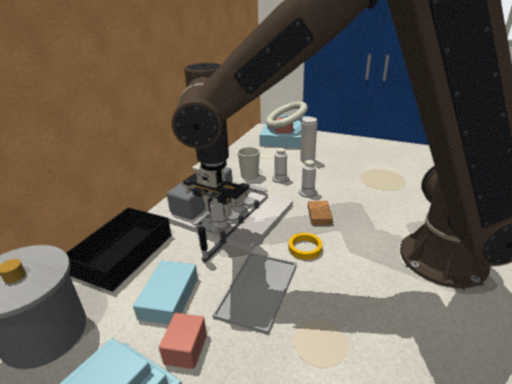

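Emit:
play_rows(series=[[0,0,0,0,0],[0,0,0,0,0],[0,0,0,-0.0015,0],[0,0,0.01,-0.0015,0],[0,0,0.03,-0.0015,0],[0,0,0.05,-0.0015,0],[0,0,0.07,-0.0015,0],[0,0,0.09,-0.0015,0],[0,0,0.1,-0.0015,0],[0,0,0.1,-0.0015,0]])

```text
clock: 9.0
tool_pos: [0.5571, 0.1314, 0.1346]
orientation: [180.0, -0.0, -96.2]
force: [1.0, -1.4, -3.3]
opening: 0.0494
```

```bash
python3 -c "
from go import *
where()
import h
s=h.snap('side','s6.png')
s=h.snap('top','t6.png')"
```

```text
t 9.0 pos [0.5571 0.1314 0.1346] rpy [ 1.7995e+02 -1.0000e-02 -9.6210e+01] F [ 1.  -1.4 -3.3] M [ 0.06 -0.02  0.02] open 0.0494 shk -0.1019 0.0996 j [ 33.  20. -24.  -0. -47. -39.]
```

View pics/s6.png

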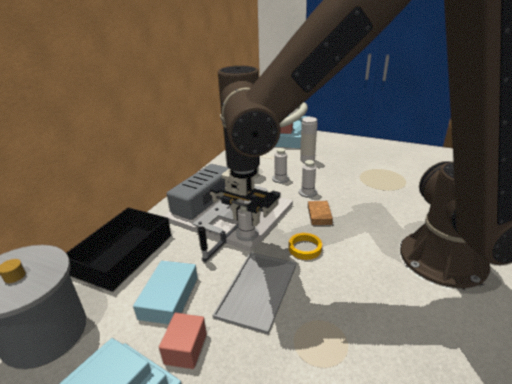

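```bash
python3 - <<'E'
from h import *
s=snap('top')
f=cv2.imread('pics/top0.png').astype(int);hsv=cv2.cvtColor(f.astype(np.uint8),cv2.COLOR_BGR2HSV)
print(f[230,125:140].tolist(),f[205:216,170].tolist())
m=((f.max(-1)<150)&(f.min(-1)>40)&(hsv[...,1]<30)).astype(np.uint8)
m[:, :120]=0;m[:,225:]=0;m[:200]=0;m[265:]=0
m=cv2.morphologyEx(m,cv2.MORPH_CLOSE,np.ones((3,3)))
n,l,st,c=cv2.connectedComponentsWithStats(m);i=1+st[1:,4].argmax();print(st[i],c[i])
cn,_=cv2.findContours((l==i).astype(np.uint8),0,2);uv=max(cn,key=len).reshape(-1,2)
P=onz(s,uv,.012);r=cv2.minAreaRect((P[:,:2]*1000).astype(np.float32));print(r)
E
```

```text
[[149, 159, 166], [145, 155, 163], [147, 157, 166], [152, 162, 170], [148, 159, 167], [147, 157, 163], [148, 155, 165], [145, 154, 161], [141, 150, 156], [121, 125, 130], [81, 81, 86], [110, 110, 115], [132, 131, 137], [133, 136, 142], [133, 133, 138]] [[149, 159, 168], [150, 161, 168], [147, 157, 167], [146, 155, 163], [148, 157, 167], [142, 147, 155], [120, 123, 127], [112, 112, 118], [129, 132, 136], [135, 136, 141], [136, 136, 140]]
[ 133  206   92   53 3518] [172.40278567 232.52700398]
((443.56134033203125, 280.82867431640625), (146.805419921875, 294.0427551269531), 3.3010194301605225)
```

```bash
python3 - <<'E'
from h import *
s=snap('top')
f=cv2.imread('pics/top0.png').astype(int);hsv=cv2.cvtColor(f.astype(np.uint8),cv2.COLOR_BGR2HSV)
m=((f.max(-1)<150)&(f.min(-1)>40)&(hsv[...,1]<30)).astype(np.uint8)
m[:, :120]=0;m[:,225:]=0;m[:200]=0;m[265:]=0
m=cv2.morphologyEx(m,cv2.MORPH_CLOSE,np.ones((3,3)));m=cv2.morphologyEx(m,cv2.MORPH_OPEN,np.ones((9,9)))
n,l,st,c=cv2.connectedComponentsWithStats(m);i=1+st[1:,4].argmax();print(st[i],c[i])
cn,_=cv2.findContours((l==i).astype(np.uint8),0,2);uv=max(cn,key=len).reshape(-1,2)
P=onz(s,uv,.012);r=cv2.minAreaRect((P[:,:2]*1000).astype(np.float32));print(r,onz(s,c[i],.008))
E
python3 -c "
from go import *
rel(.441,.253,.25,-87);rel(.441,.253,.130,-87)"
```

```text
[ 133  208   78   50 3460] [171.84393064 232.71242775]
((442.29034423828125, 304.93011474609375), (143.09603881835938, 245.06321716308594), 2.999898672103882) [[0.44213376 0.30521871 0.008     ]]
to [0.441 0.253 0.25 ] row -0.1078 0.1308 -0.1154 -9.25
to [0.441 0.253 0.13 ] row -0.1078 0.1308 0.0046 -9.25
```

```bash
python3 -c "
from go import *
rel(.439,.365,.2,-96.5)"
```

```text
to [0.439 0.365 0.2  ] row -0.2189 0.145 -0.0654 0.25
```

Emit:
play_rows(series=[[0,0,0,-0.04,0],[0,0,0,-0.09,0],[0,-0.05,0.033,-0.1,0],[0,-0.09,0.06,-0.1,0],[0,-0.13,0.086,-0.1,0],[0,-0.17,0.113,-0.1,0],[0,-0.2,0.133,-0.1,0],[0,-0.219,0.145,-0.1,0],[0,-0.219,0.145,-0.07,0],[0,-0.219,0.145,-0.03,0]])

```text
clock: 10.2
tool_pos: [0.4392, 0.3674, 0.1657]
orientation: [-179.9, 0.3, -96.1]
force: [1.3, 0.9, -4.7]
opening: 0.0498
```

```bash
python3 -c "
from go import *
where();rel(.439,.365,.1185,-96.5)
import h
s=h.snap('side','s7.png')
s=h.snap('top','t7.png')"
```

```text
t 10.2 pos [0.4392 0.3674 0.1657] rpy [-179.85    0.26  -96.15] F [ 1.3  0.9 -4.7] M [0.03 0.03 0.01] open 0.0498 shk -0.2457 0.3206 j [ 60.  17. -22.   0. -50. -66.]
to [0.439  0.365  0.1185] row 0.0024 -0.0001 0.0472 0.35
```

View pics/s7.png

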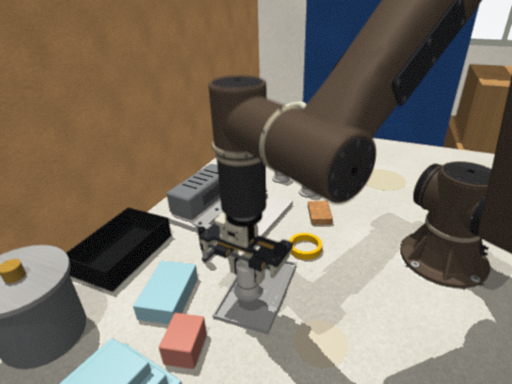

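Emit:
play_rows(series=[[0,0.002,0,0.02,0],[0,0.002,0,0.035,0],[0,0.002,0,0.042,0],[0,0.002,0,0.046,0],[0,0.002,0,0.047,0],[0,0.002,0,0.047,0]])

```text
clock: 10.9
tool_pos: [0.4385, 0.3633, 0.1184]
orientation: [-180.0, 0.0, -96.2]
force: [-1.0, -0.3, -1.6]
opening: 0.0498
```

```bash
python3 -c "
from go import *
where()"
```

```text
t 10.9 pos [0.4385 0.3633 0.1184] rpy [-1.7997e+02  5.0000e-02 -9.6240e+01] F [-1.  -0.3 -1.6] M [ 0.02  0.07 -0.05] open 0.0498 shk -0.2459 0.3165 j [ 59.  21. -25.   0. -44. -66.]
```

Down a touch more, then release and rise.

Emit:
play_rows(series=[[0,0,0,0.0015,0],[0,0,0,0.0015,0],[70,0,0,0.0015,0],[100,0,0,0.0015,0],[100,0,0,0.0015,0],[100,0,0,0.0015,0],[100,0,0,-0.03,0],[100,0,0,-0.07,0],[100,0,0,-0.12,0],[100,0,0,-0.12,0]])

```text
clock: 11.9
tool_pos: [0.4404, 0.3654, 0.2448]
orientation: [-179.6, 0.5, -96.2]
force: [-0.1, 1.0, -0.4]
opening: 0.0878
```

```bash
python3 -c "
from go import *
where();srel(-.001,0,.235,-96.5)
import h
s=h.snap('side','s8.png')"
```

```text
t 11.9 pos [0.4404 0.3654 0.2448] rpy [-179.62    0.54  -96.17] F [-0.1  1.  -0.4] M [0.11 0.01 0.01] open 0.0878 shk -0.2443 0.3188 j [ 59.  13. -17.   0. -60. -66.]
to [0.646  0.0211 0.235 ] row 0.3202 -0.2415 0.0098 0.33
```

View pics/s8.png

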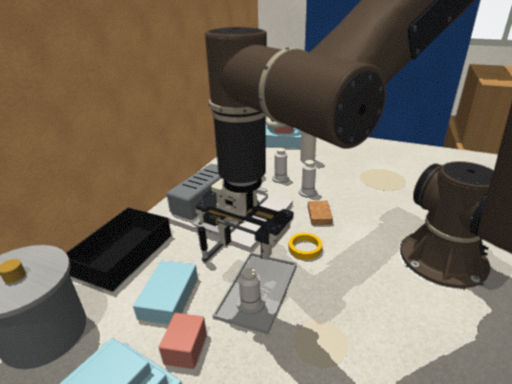

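Emit:
play_rows(series=[[100,0.04,-0.03,0,0],[100,0.08,-0.06,0,0],[100,0.12,-0.09,0,0],[100,0.16,-0.12,0,0],[100,0.2,-0.15,0,0],[100,0.24,-0.18,0,0],[100,0.28,-0.21,0,0],[100,0.32,-0.241,0,0.3],[100,0.32,-0.241,0,0.3],[100,0.32,-0.241,0,0.3]])

```text
clock: 12.95
tool_pos: [0.6428, 0.017, 0.2359]
orientation: [179.9, -0.0, -96.7]
force: [0.4, -0.3, -0.9]
opening: 0.0876
```

```bash
python3 -c "
from go import *
where();srel(-.0005,0,.133,-96.5)
import h
s=h.snap('top','t9.png')"
```

```text
t 12.95 pos [0.6428 0.017  0.2359] rpy [ 1.7987e+02 -4.0000e-02 -9.6720e+01] F [ 0.4 -0.3 -0.9] M [0.03 0.09 0.03] open 0.0876 shk -0.0038 -0.0044 j [ 19.  20.  -8.  -0. -62. -26.]
to [0.6465 0.0211 0.133 ] row -0.0044 -0.0032 0.1029 -0.22
```

View pics/t9.png

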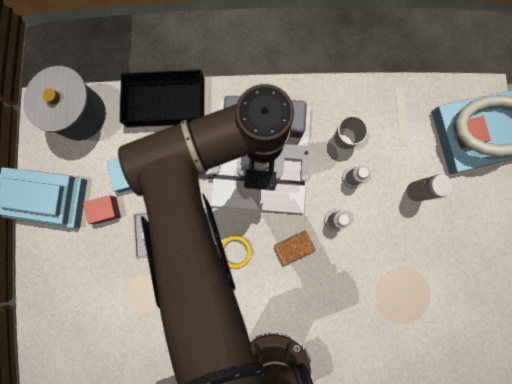

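Emit:
play_rows(series=[[100,-0.004,-0.003,0,0],[100,-0.004,-0.003,0.04,0],[100,-0.004,-0.003,0.08,0],[100,-0.004,-0.003,0.1,0],[100,-0.004,-0.003,0.103,0],[100,-0.004,-0.003,0.103,0],[100,-0.004,-0.003,0.103,0]])

```text
clock: 13.7
tool_pos: [0.6472, 0.0232, 0.1364]
orientation: [-179.9, 0.0, -96.5]
force: [-0.2, 0.4, 0.8]
opening: 0.0877
```

```bash
python3 -c "
from go import *
where();srel(-.0005,0,.133,-96.5)"
```

```text
t 13.7 pos [0.6472 0.0232 0.1364] rpy [-1.7986e+02  4.0000e-02 -9.6470e+01] F [-0.2  0.4  0.8] M [ 0.05  0.07 -0.01] open 0.0877 shk -0.0 0.0023 j [ 19.  25. -14.   0. -51. -26.]
to [0.6465 0.0211 0.133 ] row 0.0023 0.0005 0.0034 0.03
```

Emit:
play_rows(series=[[100,0.002,0,0.001,0],[100,0.002,0,0.001,0],[100,0.002,0,0.001,0]])

```text
clock: 14.0
tool_pos: [0.6463, 0.0202, 0.1344]
orientation: [-179.9, 0.0, -96.6]
force: [0.4, -0.0, -0.3]
opening: 0.0876
```

```bash
python3 -c "
from go import *
where();srel(-.0005,0,.133,-96.5)"
```

```text
t 14.0 pos [0.6463 0.0202 0.1344] rpy [-1.7994e+02  3.0000e-02 -9.6560e+01] F [ 0.4 -0.  -0.3] M [-0.07  0.1   0.01] open 0.0876 shk -0.0006 -0.0009 j [ 19.  26. -14.   0. -50. -26.]
to [0.6465 0.0211 0.133 ] row -0.0009 -0.0001 0.0014 -0.06
```

Emit:
play_rows(series=[[0,0,0,0,0],[0,0,0,0,0],[0,0,0,0,0],[0,0,0,0,0],[0,0,0,0,0],[0,0,0,0,0],[0,0,0,0,0],[0,0,0,-0.0015,0],[0,0,0,-0.0015,0],[0,0,0,-0.0015,0]])

```text
clock: 15.0
tool_pos: [0.6458, 0.0202, 0.1348]
orientation: [180.0, -0.0, -96.6]
force: [-0.4, 0.4, -4.3]
opening: 0.0494
```

```bash
python3 -c "
from go import *
where();srel(-.0005,0,.133,-96.5)"
```

```text
t 15.0 pos [0.6458 0.0202 0.1348] rpy [ 1.7996e+02 -1.0000e-02 -9.6550e+01] F [-0.4  0.4 -4.3] M [ 0.01  0.06 -0.02] open 0.0494 shk -0.0012 -0.0009 j [ 19.  26. -14.  -0. -51. -26.]
to [0.6465 0.0211 0.133 ] row -0.0009 -0.0007 0.0018 -0.05
```

Emit:
play_rows(series=[[0,0,0.01,0,0],[0,0,0.03,0,0],[0,0,0.05,0,0],[0,0,0.07,0,0],[0,0,0.09,0,0],[0,0,0.1,0,0],[0,0,0.1,0,0],[0,0,0.1,-0.03,0],[0,0,0.1,-0.07,0],[0,0,0.1,-0.1,0]])

```text
clock: 16.0
tool_pos: [0.5478, 0.0318, 0.2374]
orientation: [-179.9, 0.0, -96.5]
force: [1.4, 0.0, -2.1]
opening: 0.0493
```

```bash
python3 -c "
from go import *
where();rel(.445,.245,.2,-96.5)
import h
s=h.snap('side','s10.png')"
```

```text
t 16.0 pos [0.5478 0.0318 0.2374] rpy [-1.7989e+02  1.0000e-02 -9.6520e+01] F [ 1.4  0.  -2.1] M [ 0.1  -0.13  0.03] open 0.0493 shk -0.0998 -0.0005 j [ 24.  11. -20.   0. -59. -30.]
to [0.445 0.245 0.2  ] row -0.2002 0.1264 0.0374 -0.02
```

View pics/s10.png

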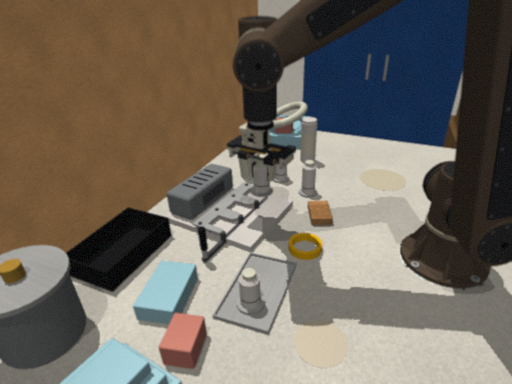

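Emit:
play_rows(series=[[0,-0.03,0.019,0,0],[0,-0.07,0.044,0,0],[0,-0.11,0.069,0,0],[0,-0.15,0.095,0,0],[0,-0.18,0.114,0,0],[0,-0.2,0.126,0,0],[0,-0.2,0.126,0.02,0],[0,-0.2,0.126,0.05,0],[0,-0.2,0.126,0.08,0],[0,-0.2,0.126,0.08,0]])

```text
clock: 17.05
tool_pos: [0.4429, 0.2433, 0.1516]
orientation: [179.8, -0.3, -96.6]
force: [-0.6, -1.0, -3.8]
opening: 0.0495
```

```bash
python3 -c "
from go import *
where();rel(.445,.245,.119,-96.5)
import h
s=h.snap('side','s11.png')"
```

```text
t 17.05 pos [0.4429 0.2433 0.1516] rpy [179.75  -0.31 -96.58] F [-0.6 -1.  -3.8] M [-0.13  0.22 -0.01] open 0.0495 shk -0.2279 0.1978 j [ 51.  13. -31.  -0. -47. -58.]
to [0.445 0.245 0.119] row -0.0019 -0.0019 0.0326 -0.08
```

View pics/s11.png

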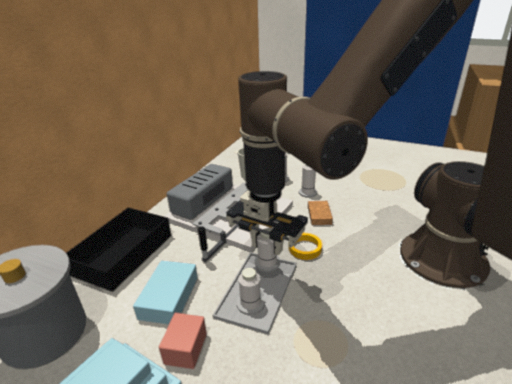

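Emit:
play_rows(series=[[0,0,0,0.015,0],[0,0,0,0.025,0],[0,0,0,0.03,0],[0,0,0,0.032,0],[0,0,0,0.033,0],[0,0,0,0.034,0],[0,0,0,0.034,0]])

```text
clock: 17.8
tool_pos: [0.4445, 0.2449, 0.1214]
orientation: [-180.0, 0.0, -96.5]
force: [-0.3, 0.3, -2.4]
opening: 0.0496
```

```bash
python3 -c "
from go import *
where()
import h
s=h.snap('side','s12.png')"
```

```text
t 17.8 pos [0.4445 0.2449 0.1214] rpy [-1.7998e+02  3.0000e-02 -9.6540e+01] F [-0.3  0.3 -2.4] M [ 0.01  0.12 -0.02] open 0.0496 shk -0.2266 0.1995 j [ 51.  15. -33.   0. -42. -58.]
```

View pics/s12.png

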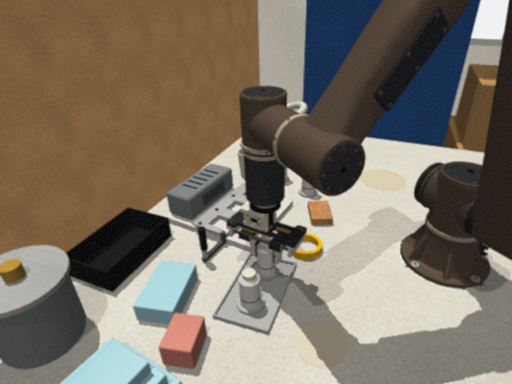

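Emit:
play_rows(series=[[0,0,0,0.002,0],[0,0,0,0.0035,0],[0,0,0,0.004,0],[0,0,0,0.004,0]])

```text
clock: 18.25
tool_pos: [0.4444, 0.2447, 0.1177]
orientation: [-180.0, -0.0, -96.5]
force: [-2.6, -1.2, 4.2]
opening: 0.0497
```

```bash
python3 -c "
from go import *
where()"
```

```text
t 18.25 pos [0.4444 0.2447 0.1177] rpy [-179.99   -0.    -96.52] F [-2.6 -1.2  4.2] M [-0.48  0.92  0.01] open 0.0497 shk -0.2266 0.1993 j [ 51.  16. -33.   0. -41. -58.]
```

Emit:
play_rows(series=[[60,0,0,0,0],[100,0,0,0,0],[100,0,0,0,0],[100,0,0,0,0],[100,0,0,-0.03,0],[100,0,0,-0.07,0],[100,0,0,-0.12,0],[100,0,0,-0.15,0],[100,0.04,0,-0.15,0],[100,0.08,0,-0.15,0]])

```text
clock: 19.25
tool_pos: [0.4353, 0.1652, 0.2681]
orientation: [-179.9, 0.1, -96.4]
force: [0.2, -0.5, 0.1]
opening: 0.0878
```

```bash
python3 m.py|head -12; python3 -c "
from go import *
where();
import h
s=h.snap('side','s13.png');s=h.snap('top','t13.png')"
```

```text
top [465.4 127.5] 81 [ 0.7281 -0.598   0.1291] med z 0.1307 on .125 [ 0.729  -0.6003] on .13 [ 0.7277 -0.5975]
top [363.3 171.4] 88 [ 0.6032 -0.2749  0.1285] med z 0.1289 on .125 [ 0.6037 -0.2759] on .13 [ 0.603  -0.2745]
top [343.6 219.2] 85 [ 0.468  -0.2107  0.1287] med z 0.1292 on .125 [ 0.4681 -0.2115] on .13 [ 0.468  -0.2104]
side [110.8 366.1] 1972 [0.556  0.6696 0.1201] med z 0.1201 on .125 [0.5524 0.6721] on .13 [0.5489 0.6742]
[249 159  20  19 312] [259.69230769 168.03525641]
[281 161  20  19 307] [291.38762215 170.31921824]
[ 212  179   93   34 2054] [260.81548199 194.33057449]
dark [273 105   3  18  23] [274.1 113.9] [ 0.7858 -0.0248  0.1079] [ 0.815 -0.021  0.111]
dark [283 105   3  19  27] [284.2 114.2] [ 0.7843 -0.0548  0.1069] [ 0.813 -0.05   0.11 ]
dark [243 108   2  11  12] [243.9 113.4] [0.7904 0.0648 0.1069] [0.806 0.068 0.111]
dark [253 109   2  12  13] [253.8 114.5] [0.7862 0.0354 0.1069] [0.803 0.038 0.111]
dark [263 112   2  10  10] [263.8 116.5] [0.7791 0.006  0.1068] [0.793 0.009 0.111]
t 19.4 pos [0.4348 0.1636 0.2675] rpy [-1.7997e+02  5.0000e-02 -9.6660e+01] F [ 0.7 -0.1  0.8] M [ 0.07  0.07 -0.06] open 0.0879 shk -0.227 0.1177 j [ 45.   1. -27.  -0. -62. -52.]
```

View pics/s13.png

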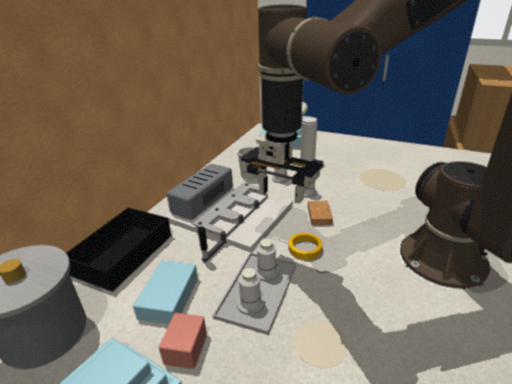

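View pics/t13.png

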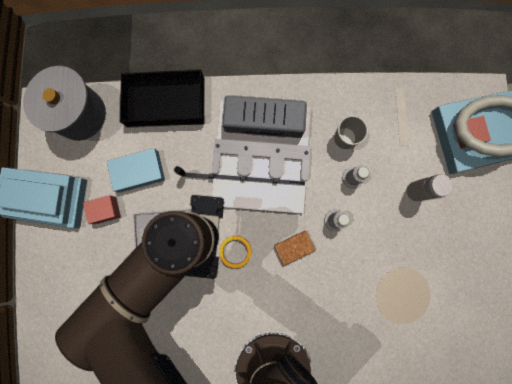

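```bash
python3 -c "
from go import *
rel(.4675,-.2095,.25,-96.5)"
```

```text
to [ 0.4675 -0.2095  0.25  ] row 0.3687 -0.0748 0.0174 -0.08
```

Emit:
play_rows(series=[[100,0.04,-0.008,0,0],[100,0.085,-0.017,0,0],[100,0.13,-0.026,0,0],[100,0.175,-0.035,0,0],[100,0.22,-0.044,0,0],[100,0.265,-0.053,0,0],[100,0.31,-0.062,0,0],[100,0.345,-0.07,0.01,0],[100,0.368,-0.075,0.017,0],[100,0.368,-0.075,0.017,0]])

```text
clock: 20.5
tool_pos: [0.4682, -0.2107, 0.2483]
orientation: [179.8, -0.0, -96.7]
force: [0.9, -0.1, -0.2]
opening: 0.0876
```

Emit:
play_rows(series=[[100,0,0,0,0],[100,0,0,0,0]])

```text
clock: 20.7
tool_pos: [0.4683, -0.2081, 0.2501]
orientation: [-180.0, -0.0, -96.5]
force: [-0.1, 0.5, -0.5]
opening: 0.0879
```

```bash
python3 -c "
from go import *
where();rel(.4675,-.2095,.139,-96.5)
import h
s=h.snap('side','s14.png');s=h.snap('top','t14.png')"; python3 m.py | head -9
```

```text
t 20.7 pos [ 0.4683 -0.2081  0.2501] rpy [-180.     -0.    -96.49] F [-0.1  0.5 -0.5] M [0.07 0.08 0.01] open 0.0879 shk -0.1516 -0.2479 j [ -2.   7. -23.   0. -60.  -5.]
to [ 0.4675 -0.2095  0.139 ] row 0.0014 0.0007 0.1111 0.01
top [465.1 128. ] 134 [ 0.7267 -0.597   0.1289] med z 0.1301 on .125 [ 0.7274 -0.5993] on .13 [ 0.7262 -0.5964]
top [363.2 171.6] 90 [ 0.6029 -0.2746  0.1283] med z 0.1288 on .125 [ 0.6033 -0.2755] on .13 [ 0.6026 -0.2742]
top [ 45.8 198.9] 454 [0.5509 0.6663 0.1192] med z 0.1192 on .125 [0.5504 0.6628] on .13 [0.55 0.66]
side [285.5 105.2] 33 [ 0.7814 -0.8271  0.1251] med z 0.1241 on .125 [ 0.7815 -0.8275] on .13 [ 0.776  -0.8121]
side [280.2 149.1] 20 [ 0.6014 -0.2743  0.1302] med z 0.1303 on .125 [ 0.6056 -0.2853] on .13 [ 0.6016 -0.2747]
side [110.8 366.3] 1877 [0.5557 0.67   0.1201] med z 0.1201 on .125 [0.5521 0.6725] on .13 [0.5486 0.6745]
[219 156  19  20 316] [228.25949367 165.59810127]
[249 158  20  20 331] [259.37160121 168.03021148]
[280 161  21  20 326] [291.10122699 170.63496933]
```

View pics/s14.png

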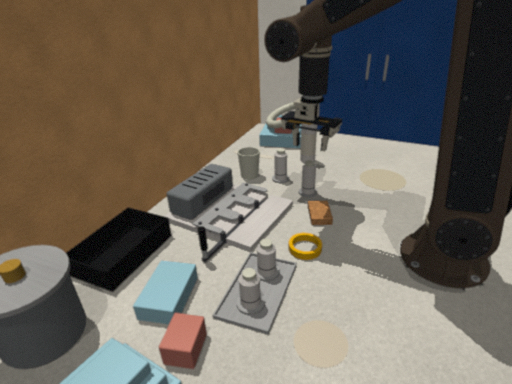

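Emit:
play_rows(series=[[100,0.001,0.001,0.04,0],[100,0.001,0.001,0.08,0],[100,0.001,0.001,0.105,0],[100,0.001,0.001,0.111,0],[100,0.001,0.001,0.111,0],[100,0.001,0.001,0.111,0]])

```text
clock: 21.55
tool_pos: [0.4677, -0.2098, 0.1405]
orientation: [-179.9, -0.0, -96.5]
force: [-0.2, 0.1, -0.1]
opening: 0.0874
```

Emit:
play_rows(series=[[0,0,0,0,0],[0,0,0,0,0],[0,0,0,0,0],[0,0,0,0,0],[0,0,0,0,0],[0,0,0,0,0],[0,0,0,0,0],[0,0,0,0,0]])

```text
clock: 22.35
tool_pos: [0.4667, -0.2098, 0.1392]
orientation: [180.0, -0.0, -96.5]
force: [-2.2, 0.7, 3.2]
opening: 0.0494
```

```bash
python3 -c "
from go import *
where();
import h
s=h.snap('side','s15.png');s=h.snap('top','t15.png')"
```

```text
t 22.35 pos [ 0.4667 -0.2098  0.1392] rpy [180.    -0.   -96.54] F [-2.2  0.7  3.2] M [ 0.24  0.53 -0.05] open 0.0494 shk -0.153 -0.2497 j [ -2.  14. -31.   0. -45.  -4.]
```

View pics/s15.png

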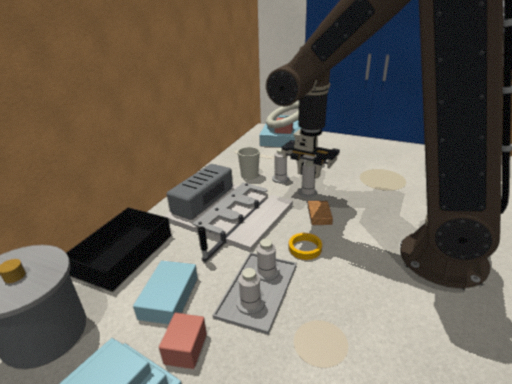

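Emit:
play_rows(series=[[0,0,0,-0.02,0],[0,0,0,-0.05,0],[0,0,0,-0.09,0],[0,0,0,-0.1,0],[0,0,0,-0.1,0]])

```text
clock: 22.95
tool_pos: [0.4673, -0.2097, 0.2402]
orientation: [-179.8, 0.0, -96.6]
force: [0.2, -0.7, -3.7]
opening: 0.0494
```

```bash
python3 -c "
from go import *
where();srel(-.1,0,.24,-96.5);srel(-.1,0,.162,-96.5)"
```

```text
t 22.95 pos [ 0.4673 -0.2097  0.2402] rpy [-1.7983e+02  3.0000e-02 -9.6550e+01] F [ 0.2 -0.7 -3.7] M [ 0.06  0.12 -0.01] open 0.0494 shk -0.1525 -0.2496 j [ -2.   8. -24.  -0. -58.  -4.]
to [0.5476 0.0323 0.24  ] row -0.2496 -0.0522 0.0002 -0.05
to [0.5476 0.0323 0.162 ] row -0.2496 -0.0522 0.0782 -0.05
```

Emit:
play_rows(series=[[0,-0.03,-0.006,0,0],[0,-0.07,-0.015,0,0],[0,-0.11,-0.023,0,0],[0,-0.15,-0.031,0,0],[0,-0.19,-0.04,0,0],[0,-0.225,-0.047,0,0],[0,-0.25,-0.052,0.02,0],[0,-0.25,-0.052,0.05,0],[0,-0.25,-0.052,0.07,0],[0,-0.25,-0.052,0.07,0]])

```text
clock: 23.95
tool_pos: [0.5437, 0.0321, 0.164]
orientation: [179.5, -0.2, -96.6]
force: [-1.3, -0.6, -4.1]
opening: 0.0498
```

Emit:
play_rows(series=[[0,0,0,0,0],[0,0,0,0,0]])

```text
clock: 24.15
tool_pos: [0.5473, 0.0326, 0.1697]
orientation: [-180.0, 0.0, -96.6]
force: [0.8, -0.6, -2.7]
opening: 0.0494
```

```bash
python3 -c "
from go import *
where();srel(-.1,0,.1605,-96.5)
import h
s=h.snap('side','s16.png');s=h.snap('top','t16.png')"; python3 m.py | head -9
```

```text
t 24.15 pos [0.5473 0.0326 0.1697] rpy [-1.7995e+02  1.0000e-02 -9.6550e+01] F [ 0.8 -0.6 -2.7] M [0.06 0.05 0.01] open 0.0494 shk -0.1004 0.0002 j [ 24.  15. -25.   0. -50. -30.]
to [0.5476 0.0323 0.1605] row 0.0002 -0.0004 0.0092 -0.05
top [465.3 128.2] 125 [ 0.726  -0.5975  0.1292] med z 0.1302 on .125 [ 0.7268 -0.5998] on .13 [ 0.7256 -0.597 ]
top [363.2 171.7] 92 [ 0.6026 -0.2745  0.1287] med z 0.1294 on .125 [ 0.6031 -0.2755] on .13 [ 0.6024 -0.2741]
top [ 52.2 201. ] 51 [0.544  0.6449 0.1193] med z 0.119 on .125 [0.5436 0.6417] on .13 [0.5432 0.6389]
top [ 46.3 197. ] 20 [0.5567 0.6646 0.119 ] med z 0.1189 on .125 [0.5562 0.6612] on .13 [0.5557 0.6583]
side [287.8 104.6] 29 [ 0.7704 -0.8324  0.1281] med z 0.1264 on .125 [ 0.7738 -0.842 ] on .13 [ 0.7683 -0.8264]
side [283.7 119.5] 35 [ 0.704  -0.5903  0.1335] med z 0.1333 on .125 [ 0.7124 -0.6134] on .13 [ 0.7075 -0.5999]
side [280.4 149.1] 21 [ 0.6003 -0.2732  0.1307] med z 0.1303 on .125 [ 0.6048 -0.2852] on .13 [ 0.6008 -0.2746]
side [110.8 366.1] 1984 [0.5559 0.6696 0.1202] med z 0.1201 on .125 [0.5524 0.6721] on .13 [0.5488 0.6741]
[272 185  33  29 703] [290.31152205 199.10099573]
```

View pics/s16.png

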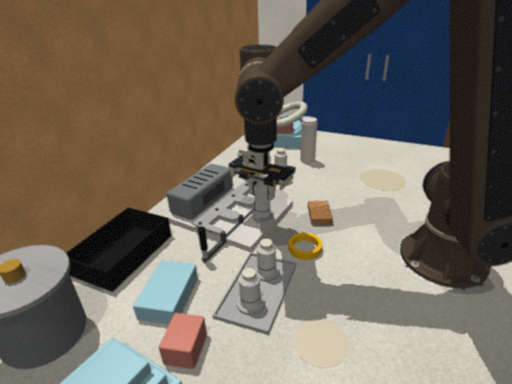

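Emit:
play_rows(series=[[0,0,0,0.005,0],[0,0,0,0.008,0],[0,0,0,0.01,0],[0,0,0,0.011,0],[0,0,0,0.011,0],[0,0,0,0.011,0]])

```text
clock: 25.0
tool_pos: [0.5467, 0.0323, 0.1594]
orientation: [-180.0, -0.0, -96.5]
force: [-5.4, -1.8, 11.4]
opening: 0.0496
```

```bash
python3 -c "
from go import *
where();srel(-.1,0,.1605,-96.5)
import h
s=h.snap('side','s17.png');s=h.snap('top','t17.png')"
```

```text
t 25.0 pos [0.5467 0.0323 0.1594] rpy [-1.7999e+02 -5.0000e-02 -9.6500e+01] F [-5.4 -1.8 11.4] M [-0.34  2.4   0.09] open 0.0496 shk -0.1009 -0.0002 j [ 24.  16. -25.   0. -49. -30.]
to [0.5476 0.0323 0.1605] row -0.0002 -0.0009 -0.0011 -0.0
```

Emit:
play_rows(series=[[0,0,0,-0.0025,0],[0,0,0,-0.0025,0],[0,0,0,-0.0025,0]])

```text
clock: 25.4
tool_pos: [0.5468, 0.0327, 0.1603]
orientation: [180.0, 0.0, -96.5]
force: [0.4, 0.1, -3.2]
opening: 0.0493
```

```bash
python3 -c "
from go import *
where();srel(-.1,0,.1605,-96.5)"
```

```text
t 25.4 pos [0.5468 0.0327 0.1603] rpy [179.99   0.   -96.54] F [ 0.4  0.1 -3.2] M [0.04 0.14 0.01] open 0.0493 shk -0.1009 0.0003 j [ 24.  16. -25.  -0. -49. -30.]
to [0.5476 0.0323 0.1605] row 0.0003 -0.0009 -0.0002 -0.04
```

Emit:
play_rows(series=[[0,0,-0.015,0,0],[0,0,-0.03,0,0],[0,0,-0.04,0,0],[0,0,-0.05,0,0],[0,0,-0.06,0,0],[0,0,-0.065,0,0],[0,0,-0.07,0,0],[0,0,-0.07,0,0]])

```text
clock: 26.2
tool_pos: [0.6168, 0.0246, 0.1605]
orientation: [-180.0, -0.0, -96.6]
force: [0.2, -0.4, -3.5]
opening: 0.0495
```

```bash
python3 -c "
from go import *
where();srel(0,0,.1605,-96.5)"
```

```text
t 26.2 pos [0.6168 0.0246 0.1605] rpy [-180.     -0.    -96.55] F [ 0.2 -0.4 -3.5] M [-0.03  0.12  0.02] open 0.0495 shk -0.0304 0.0002 j [ 20.  22. -16.   0. -52. -27.]
to [0.647  0.021  0.1605] row 0.0002 -0.0304 -0.0 -0.05
```

Emit:
play_rows(series=[[0,0,-0.01,0,0],[0,0,-0.02,0,0],[0,0,-0.026,0,0],[0,0,-0.03,0,0],[0,0,-0.031,0,0],[0,0,-0.032,0,0],[0,0,-0.032,0,0]])

```text
clock: 26.9
tool_pos: [0.6478, 0.021, 0.1604]
orientation: [180.0, -0.0, -96.6]
force: [-1.8, 0.4, -5.0]
opening: 0.0493
```

```bash
python3 -c "
from go import *
where();srel(0,0,.1605,-96.5)"
```

```text
t 26.9 pos [0.6478 0.021  0.1604] rpy [ 1.7995e+02 -1.0000e-02 -9.6550e+01] F [-1.8  0.4 -5. ] M [ 0.03  0.35 -0.06] open 0.0493 shk 0.0008 0.0001 j [ 19.  24. -12.  -0. -54. -26.]
to [0.647  0.021  0.1605] row 0.0001 0.0008 -0.0001 -0.05
```

Emit:
play_rows(series=[[0,0,-0.002,0,0],[0,0,-0.002,0,0],[0,0,-0.002,0,0]])

```text
clock: 27.2
tool_pos: [0.6484, 0.0207, 0.1601]
orientation: [179.8, -0.0, -96.6]
force: [-4.6, 1.3, -1.6]
opening: 0.0493
```

```bash
python3 -c "
from go import *
where();srel(0,0,.1605,-96.5)"
```

```text
t 27.2 pos [0.6484 0.0207 0.1601] rpy [ 1.7979e+02 -4.0000e-02 -9.6560e+01] F [-4.6  1.3 -1.6] M [0.55 2.41 0.  ] open 0.0493 shk 0.0014 -0.0001 j [ 19.  24. -12.  -0. -54. -26.]
to [0.647  0.021  0.1605] row -0.0001 0.0014 -0.0004 -0.06
```

Emit:
play_rows(series=[[0,0,-0.0005,0.001,0],[0,0,-0.0005,0.0015,0],[0,0,0,0.0015,0],[60,0,0,0.0015,0],[100,0,0,0.0015,0],[100,0,0,0.0015,0],[100,0,0,0.0015,0],[100,0,0,-0.03,0],[100,0,0,-0.07,0],[100,0,0,-0.11,0]])

```text
clock: 28.2
tool_pos: [0.6503, 0.0207, 0.2717]
orientation: [180.0, -0.0, -96.5]
force: [0.4, 0.6, 0.1]
opening: 0.087
```

```bash
python3 -c "
from go import *
where();rel(.602,-.2735,.25,-96.5)
import h
s=h.snap('side','s18.png');s=h.snap('top','t18.png')"; python3 m.py | head -9
```

```text
t 28.2 pos [0.6503 0.0207 0.2717] rpy [ 1.7999e+02 -3.0000e-02 -9.6540e+01] F [0.4 0.6 0.1] M [ 0.08 -0.12 -0.05] open 0.087 shk 0.0033 0.0001 j [ 19.  19.  -4.   0. -67. -26.]
to [ 0.602  -0.2735  0.25  ] row 0.2978 0.0145 0.0217 -0.04
top [465.1 128.3] 163 [ 0.726  -0.597   0.1286] med z 0.1301 on .125 [ 0.7267 -0.5991] on .13 [ 0.7254 -0.5962]
top [362.9 171.7] 95 [ 0.6025 -0.2739  0.1284] med z 0.1287 on .125 [ 0.6029 -0.2748] on .13 [ 0.6023 -0.2734]
top [ 28.5 195.7] 1524 [0.5622 0.7245 0.119 ] med z 0.1189 on .125 [0.5615 0.72  ] on .13 [0.5611 0.7168]
side [286.8 104.8] 37 [ 0.7756 -0.8313  0.1267] med z 0.1257 on .125 [ 0.7774 -0.8366] on .13 [ 0.7719 -0.8211]
side [281.3 120. ] 43 [ 0.7161 -0.5901  0.1296] med z 0.1294 on .125 [ 0.7207 -0.6027] on .13 [ 0.7156 -0.5892]
side [280.4 149.1] 21 [ 0.6007 -0.2744  0.1301] med z 0.1302 on .125 [ 0.6048 -0.2852] on .13 [ 0.6008 -0.2746]
side [110.5 366.1] 1950 [0.5563 0.6699 0.1201] med z 0.1202 on .125 [0.5527 0.6724] on .13 [0.5492 0.6744]
[219 156  19  20 323] [227.9380805  165.47987616]
[281 161  20  20 322] [291.15217391 170.48757764]
```

View pics/s18.png

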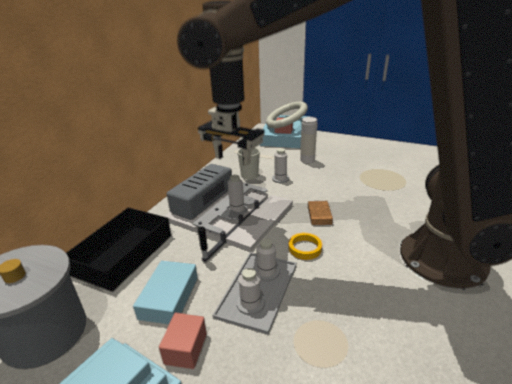

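```bash
python3 -c "
from h import *
s=snap('top');print(onz(s,[[352.6,131.5]],.11))"
```

```text
[[ 0.72574523 -0.25545247  0.11      ]]
```

Emit:
play_rows(series=[[100,0.04,0.002,0,0],[100,0.085,0.004,0,0],[100,0.13,0.006,0,0],[100,0.175,0.008,0,0],[100,0.22,0.01,0,0],[100,0.265,0.012,0.01,0],[100,0.297,0.0145,0.02,0],[100,0.297,0.0145,0.02,0],[100,0.297,0.0145,0.02,0],[100,0.297,0.0145,0.02,0]])

```text
clock: 29.5
tool_pos: [0.602, -0.2721, 0.25]
orientation: [179.9, 0.0, -96.5]
force: [0.3, -0.1, 0.4]
opening: 0.0878
```

```bash
python3 -c "
from go import *
where();rel(.6015,-.273,.139,-96.5)
import h
s=h.snap('side','s19.png');s=h.snap('top','t19.png')"; python3 m.py | head -9
```

```text
t 29.5 pos [ 0.602  -0.2721  0.25  ] rpy [179.95   0.   -96.52] F [ 0.3 -0.1  0.4] M [ 0.03  0.09 -0.  ] open 0.0878 shk -0.0115 -0.2963 j [ -7.  21.  -5.   0. -65.   1.]
to [ 0.6015 -0.273   0.139 ] row 0.0009 0.0004 0.111 -0.02
top [471.3 137.4] 31 [ 0.6954 -0.608   0.1391] med z 0.1395 on .125 [ 0.6984 -0.6163] on .13 [ 0.6974 -0.6134]
top [260.9 156.4] 79 [0.6546 0.0186 0.1319] med z 0.1319 on .125 [0.6558 0.0185] on .13 [0.6549 0.0186]
top [ 28.3 195.5] 1537 [0.5627 0.7253 0.1192] med z 0.1191 on .125 [0.562  0.7209] on .13 [0.5615 0.7177]
side [291.4 103.2] 16 [ 0.7524 -0.837   0.1359] med z 0.1365 on .125 [ 0.7642 -0.8716] on .13 [ 0.7588 -0.8557]
side [277.5 121. ] 23 [ 0.7336 -0.5861  0.1242] med z 0.1256 on .125 [ 0.7327 -0.5841] on .13 [ 0.7275 -0.5708]
side [232.3 183.2] 32 [0.6476 0.0366 0.1328] med z 0.1323 on .125 [0.6544 0.0244] on .13 [0.65   0.0323]
side [110.6 366.1] 1966 [0.5561 0.6698 0.1201] med z 0.1201 on .125 [0.5526 0.6723] on .13 [0.549  0.6743]
[218 156  20  20 336] [228.07738095 165.47619048]
[ 211  179   74   30 1788] [246.14653244 193.86353468]
```

View pics/s19.png

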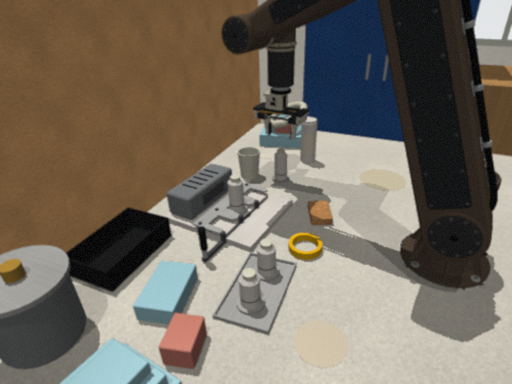

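Emit:
play_rows(series=[[100,0.001,0.001,0.04,0],[100,0.001,0.001,0.08,0],[100,0.001,0.001,0.105,0],[100,0.001,0.001,0.111,0],[100,0.001,0.001,0.111,0],[100,0.001,0.001,0.111,0]])

```text
clock: 30.35
tool_pos: [0.6019, -0.2735, 0.1413]
orientation: [-179.9, -0.0, -96.5]
force: [0.2, 1.0, 0.2]
opening: 0.0876
```

Emit:
play_rows(series=[[0,0,0,0,0],[0,0,0,0,0],[0,0,0,0,0],[0,0,0,0,0],[0,0,0,0,0],[0,0,0,0,0],[0,0,0,0,0],[0,0,0,0,0]])

```text
clock: 31.15
tool_pos: [0.6007, -0.2735, 0.1397]
orientation: [180.0, -0.0, -96.5]
force: [-1.2, 0.1, 1.7]
opening: 0.0496
```

```bash
python3 -c "
from go import *
where();
import h
s=h.snap('side','s20.png');s=h.snap('top','t20.png')"
```

```text
t 31.15 pos [ 0.6007 -0.2735  0.1397] rpy [179.99  -0.   -96.54] F [-1.2  0.1  1.7] M [0.16 0.42 0.  ] open 0.0496 shk -0.0126 -0.2978 j [ -8.  26. -12.   0. -52.   1.]
```

View pics/s20.png

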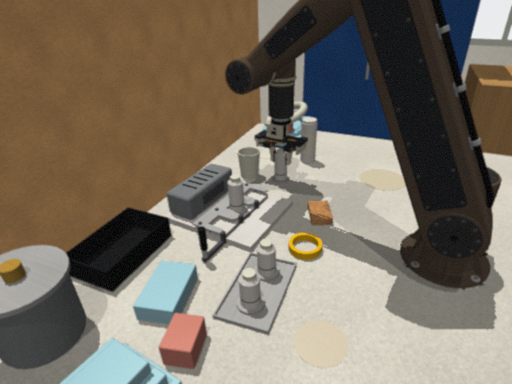

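Gripped. Lift and head to in front of slot1.

Emit:
play_rows(series=[[0,0,0,-0.02,0],[0,0,0,-0.05,0],[0,0,0,-0.09,0],[0,0,0,-0.1,0],[0,0,0,-0.1,0],[0,0,0,-0.1,0]])

```text
clock: 31.85
tool_pos: [0.5999, -0.273, 0.2376]
orientation: [179.9, 0.1, -96.6]
force: [-0.9, 0.0, -5.0]
opening: 0.0493
```

```bash
python3 -c "
from go import *
where();srel(-.1,-.1,.24,-96.5)"
```

```text
t 31.85 pos [ 0.5999 -0.273   0.2376] rpy [ 1.7985e+02  7.0000e-02 -9.6580e+01] F [-0.9  0.  -5. ] M [0.07 0.16 0.03] open 0.0493 shk -0.0135 -0.2974 j [ -8.  21.  -6.  -0. -63.   1.]
to [ 0.5363 -0.067   0.24  ] row -0.1973 0.0867 -0.0024 -0.08
```

Emit:
play_rows(series=[[0,-0.03,0.013,0,0],[0,-0.07,0.03,0,0],[0,-0.11,0.048,0,0],[0,-0.15,0.066,0,0],[0,-0.18,0.079,0,0],[0,-0.197,0.087,0,0],[0,-0.197,0.087,0.03,0],[0,-0.197,0.087,0.06,0],[0,-0.197,0.087,0.068,0],[0,-0.197,0.087,0.068,0]])

```text
clock: 32.85
tool_pos: [0.5353, -0.0681, 0.1693]
orientation: [179.7, -0.1, -96.6]
force: [0.6, -0.6, -3.5]
opening: 0.0493
```

Emit:
play_rows(series=[[0,0,0,0,0],[0,0,0,0,0]])

```text
clock: 33.05
tool_pos: [0.5376, -0.068, 0.1727]
orientation: [-179.9, 0.0, -96.6]
force: [-0.5, -1.1, -3.9]
opening: 0.0496
```

```bash
python3 -c "
from go import *
where();srel(-.1,-.1,.159,-96.5)
import h
s=h.snap('side','s21.png');s=h.snap('top','t21.png')"
```

```text
t 33.05 pos [ 0.5376 -0.068   0.1727] rpy [-1.799e+02  2.000e-02 -9.655e+01] F [-0.5 -1.1 -3.9] M [0.03 0.09 0.01] open 0.0496 shk -0.0986 -0.1008 j [ 14.  14. -25.   0. -50. -20.]
to [ 0.5363 -0.067   0.159 ] row -0.0008 0.0014 0.0137 -0.05
```

View pics/s21.png

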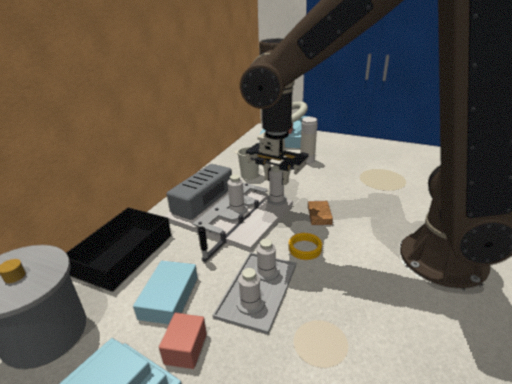

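Emit:
play_rows(series=[[0,-0.001,0,0.007,0],[0,-0.001,0,0.011,0],[0,-0.001,0,0.013,0],[0,-0.001,0,0.014,0],[0,-0.001,0,0.014,0],[0,-0.001,0,0.014,0]])

```text
clock: 33.75
tool_pos: [0.5372, -0.0677, 0.1598]
orientation: [-179.9, -0.1, -96.5]
force: [-6.4, -3.0, 16.9]
opening: 0.0496
```

```bash
python3 -c "
from go import *
where()"
```

```text
t 33.75 pos [ 0.5372 -0.0677  0.1598] rpy [-1.7993e+02 -8.0000e-02 -9.6480e+01] F [-6.4 -3.  16.9] M [-0.82  2.7   0.04] open 0.0496 shk -0.0991 -0.1006 j [ 14.  15. -26.   0. -48. -20.]
```

Emit:
play_rows(series=[[0,0,0,-0.003,0],[0,0,0,-0.003,0],[0,0,0,-0.003,0]])

```text
clock: 34.05
tool_pos: [0.5368, -0.0668, 0.1602]
orientation: [180.0, 0.0, -96.6]
force: [0.1, 0.2, -4.3]
opening: 0.0498
```

```bash
python3 -c "
from go import *
where();srel(-.03,-.1,.161,-96.5)"
```

```text
t 34.05 pos [ 0.5368 -0.0668  0.1602] rpy [179.98   0.   -96.55] F [ 0.1  0.2 -4.3] M [0.03 0.08 0.02] open 0.0498 shk -0.0996 -0.0997 j [ 14.  15. -26.  -0. -49. -20.]
to [ 0.6059 -0.075   0.161 ] row 0.0002 -0.0696 -0.0008 -0.05
```

Emit:
play_rows(series=[[0,0,-0.015,0,0],[0,0,-0.03,0,0],[0,0,-0.04,0,0],[0,0,-0.05,0,0],[0,0,-0.06,0,0],[0,0,-0.065,0,0],[0,0,-0.07,0,0],[0,0,-0.07,0,0]])

```text
clock: 34.85
tool_pos: [0.6069, -0.0749, 0.1604]
orientation: [180.0, -0.0, -96.6]
force: [-0.6, -0.2, -3.3]
opening: 0.0495
```

```bash
python3 -c "
from go import *
where();srel(0,-.1,.161,-96.5)"
```

```text
t 34.85 pos [ 0.6069 -0.0749  0.1604] rpy [180.    -0.   -96.55] F [-0.6 -0.2 -3.3] M [ 0.04  0.09 -0.01] open 0.0495 shk -0.029 -0.0998 j [ 11.  21. -17.   0. -52. -18.]
to [ 0.6357 -0.0784  0.161 ] row 0.0002 -0.029 -0.0006 -0.05
```

Emit:
play_rows(series=[[0,0,-0.01,0,0],[0,0,-0.02,0,0],[0,0,-0.026,0,0],[0,0,-0.029,0,0],[0,0,-0.031,0,0],[0,0,-0.032,0,0],[0,0,-0.032,0,0]])

```text
clock: 35.55
tool_pos: [0.6374, -0.0785, 0.1602]
orientation: [179.9, -0.0, -96.6]
force: [-2.7, 0.2, -4.4]
opening: 0.0498
```

```bash
python3 -c "
from go import *
where();srel(0,-.1,.161,-96.5)"
```

```text
t 35.55 pos [ 0.6374 -0.0785  0.1602] rpy [ 1.7989e+02 -1.0000e-02 -9.6560e+01] F [-2.7  0.2 -4.4] M [0.27 1.34 0.04] open 0.0498 shk 0.0017 -0.0999 j [ 10.  24. -13.  -0. -53. -17.]
to [ 0.6357 -0.0784  0.161 ] row 0.0001 0.0017 -0.0008 -0.06
```

Emit:
play_rows(series=[[0,0,0,0.001,0],[0,0,0,0.0015,0],[0,0,0,0.0015,0],[60,0,0,0.0015,0],[100,0,0,0.0015,0],[100,0,0,0.0015,0],[100,0,0,0.0015,0],[100,0,0,-0.03,0],[100,0,0,-0.07,0],[100,0,0,-0.11,0]])

```text
clock: 36.55
tool_pos: [0.6384, -0.0785, 0.2718]
orientation: [180.0, -0.0, -96.5]
force: [0.7, -0.1, 0.4]
opening: 0.0871
```

Emit:
play_rows(series=[[100,-0.04,0.02,0,9],[100,-0.08,0.04,0,18],[100,-0.12,0.05,0,27],[100,-0.16,0.05,0,36],[100,-0.2,0.05,0,45],[100,-0.24,0.05,0,54],[57,-0.27,0.05,0,63],[57,-0.29,0.05,0,72],[57,-0.3,0.05,0,81],[57,-0.3,0.05,0,90]])

```text
clock: 37.55
tool_pos: [0.6231, 0.2272, 0.2704]
orientation: [180.0, 0.0, 177.8]
force: [0.4, 0.2, -0.9]
opening: 0.0607
```

```bash
python3 -c "
from go import *
where();srel(-.0465,.2415,.25,173.5)
import h
s=h.snap('side','s22.png');s=h.snap('top','t22.png')"
```

```text
t 37.55 pos [0.6231 0.2272 0.2704] rpy [1.7998e+02 4.0000e-02 1.7778e+02] F [ 0.4  0.2 -0.9] M [-0.08  0.   -0.01] open 0.0607 shk -0.047 0.2022 j [  37.   20.   -3.    0.  -67. -129.]
to [0.6281 0.2662 0.25  ] row -0.0035 0.0392 0.0204 4.28
```

View pics/s22.png

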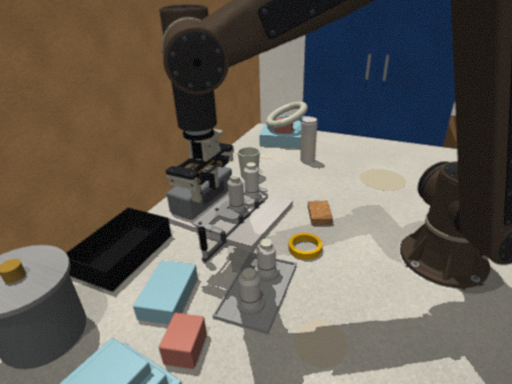

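View pics/t22.png

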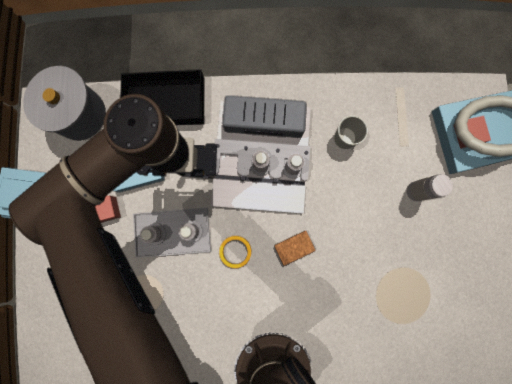

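```bash
python3 - <<'E'
from m import *
from go import C,ex,ey
for n in('top','side'):
    s=snap(n);P=cloud(s);f=s['frame'].astype(int)
    m=(P[...,2]>.142)&(P[...,2]<.156)&(f.min(-1)>150)&(abs(P[...,0]-.64)<.06)&(abs(P[...,1]+.03)<.1)
    for b,st,c in blobs(m):
        q=onz(s,c,.15)[0];d=q[:2]-C;print(n,st[4],q.round(4),d@ex,d@ey,np.median(P[b][:,2]))
E
```

```text
top 85 [0.6487 0.019  0.15  ] 0.0019409767169990438 -0.0017699815628613419 0.14959485406300344
top 93 [ 0.6378 -0.0801  0.15  ] 0.0023099003180768784 -0.10148713282450338 0.14928300824636387
side 22 [ 0.6361 -0.0789  0.15  ] 0.00047254938214659806 -0.10050385311097329 0.1505739711886963
side 23 [0.6466 0.0169 0.15  ] 9.264431534938105e-05 -0.004103731475587001 0.15050439967466078
```

Emit:
play_rows(series=[[57,-0.003,0.039,0.02,4.3],[57,-0.003,0.039,0.02,4.3],[57,-0.003,0.039,0.02,4.3],[57,-0.003,0.039,0.02,4.3]])

```text
clock: 38.15
tool_pos: [0.6273, 0.2636, 0.251]
orientation: [180.0, 0.0, 173.9]
force: [-0.4, -1.0, -0.4]
opening: 0.0499
```

```bash
python3 -c "
from go import *
where();srel(-.0465,.241,.144,173.5)"
```

```text
t 38.15 pos [0.6273 0.2636 0.251 ] rpy [1.8000e+02 2.0000e-02 1.7385e+02] F [-0.4 -1.  -0.4] M [-0.04 -0.07 -0.01] open 0.0499 shk -0.0471 0.2389 j [  39.   23.   -2.    0.  -66. -135.]
to [0.6281 0.2657 0.144 ] row -0.0006 0.0021 0.107 0.35
```

Emit:
play_rows(series=[[57,0,0.001,0.04,0.3],[57,0,0.001,0.08,0.3],[57,0,0.001,0.1,0.3],[57,0,0.001,0.107,0.3],[57,0,0.001,0.107,0.3],[0,0,0.001,0.107,0.3],[0,0,0.001,0.107,0.3],[0,0,0.001,0.107,0.3],[0,0,0.001,0.107,0.3],[0,0,0.001,0.107,0.3]])

```text
clock: 39.15
tool_pos: [0.6274, 0.2652, 0.1445]
orientation: [180.0, 0.0, 173.4]
force: [-1.0, -0.4, 4.9]
opening: 0.0212
```

```bash
python3 -c "
from go import *
where();srel(-.0465,.1905,.144,173.5)"
```

```text
t 39.15 pos [0.6274 0.2652 0.1445] rpy [1.7998e+02 4.0000e-02 1.7345e+02] F [-1.  -0.4  4.9] M [-0.33  0.3   0.01] open 0.0212 shk -0.0471 0.2404 j [  39.   28.   -9.    0.  -54. -136.]
to [0.6224 0.2155 0.144 ] row -0.0006 -0.0499 0.0005 -0.05
```

Emit:
play_rows(series=[[0,0,-0.01,0,0],[0,0,-0.02,0,0],[0,0,-0.03,0,0],[0,0,-0.04,0,0],[0,0,-0.047,0,0],[0,0,-0.051,0,0],[0,0,-0.053,0,0],[0,0,-0.053,0,0],[0,0,-0.053,0,0]])

```text
clock: 40.05
tool_pos: [0.622, 0.2151, 0.1445]
orientation: [179.7, 0.2, 173.5]
force: [-1.0, 12.5, 4.3]
opening: 0.0213
```

```bash
python3 -c "
from go import *
where()"
```

```text
t 40.05 pos [0.622  0.2151 0.1445] rpy [1.7972e+02 1.6000e-01 1.7347e+02] F [-1.  12.5  4.3] M [4.44 0.71 0.02] open 0.0213 shk -0.0468 0.19 j [  36.   26.  -12.   -0.  -52. -132.]
```

Emit:
play_rows(series=[[0,0,0.002,0,0],[57,0,0.002,0,0],[57,0,0.002,0,0],[57,0,0.002,0,0],[57,0,0.002,0,0],[57,0,0.002,-0.04,0],[57,0,0.002,-0.09,0],[57,0,0.002,-0.13,0],[57,0,0.04,-0.15,0],[57,0,0.08,-0.15,0]])

```text
clock: 41.05
tool_pos: [0.6318, 0.2921, 0.299]
orientation: [179.7, 0.3, 173.3]
force: [0.9, 0.6, -0.2]
opening: 0.0498
```

Emit:
play_rows(series=[[57,0.04,0.01,-0.02,0],[57,0.08,0.02,-0.04,0],[57,0.12,0.03,-0.04,0],[57,0.14,0.04,-0.04,0],[57,0.14,0.04,-0.04,0],[57,0.14,0.04,-0.04,0]])

```text
clock: 41.65
tool_pos: [0.4955, 0.3478, 0.3338]
orientation: [180.0, 0.0, 173.5]
force: [0.1, -0.4, 0.2]
opening: 0.0498
```

```bash
python3 - <<'E'
from go import *
import h,cv2
where()
s=h.snap('side','s23.png');s=h.snap('top','t23.png')
f=cv2.imread('pics/t23.png');cv2.imwrite('pics/c23.png',cv2.resize(f[80:260,130:380],None,fx=3.2,fy=3.2,interpolation=cv2.INTER_CUBIC))
P=h.cloud(s);g=cv2.cvtColor(s['frame'],cv2.COLOR_RGB2GRAY)
from m import blobs
for b,st,c in blobs((g<62)&(P[...,2]>.03)&(P[...,2]<.13),8):
    q=P[b].mean(0)
    if .55<q[0]<.65: d=q[:2]-C;print(c.round(1),q.round(3),(d@ex).round(3),(d@ey).round(3))
E
```

```text
t 41.65 pos [0.4955 0.3478 0.3338] rpy [1.8000e+02 1.0000e-02 1.7349e+02] F [ 0.1 -0.4  0.2] M [-0.   -0.02  0.02] open 0.0498 shk -0.1875 0.3076 j [  54.   13.   -5.    0.  -72. -150.]
[489.  157.7] [ 0.646 -0.711  0.058] 0.082 -0.727
[499.2 157. ] [ 0.648 -0.747  0.059] 0.088 -0.763
[260.3 168.8] [0.627 0.021 0.079] -0.02 -0.003
[290.8 170.8] [ 0.618 -0.07   0.078] -0.019 -0.094
[196.  172.4] [0.618 0.21  0.101] -0.05 0.185
[153.9 180.5] [0.606 0.354 0.038] -0.078 0.326
[226.8 177.2] [0.609 0.125 0.041] -0.049 0.099
[259.  179.3] [0.599 0.026 0.042] -0.048 -0.001
[290.7 181.4] [ 0.59  -0.072  0.043] -0.046 -0.099
```

View pics/c23.png

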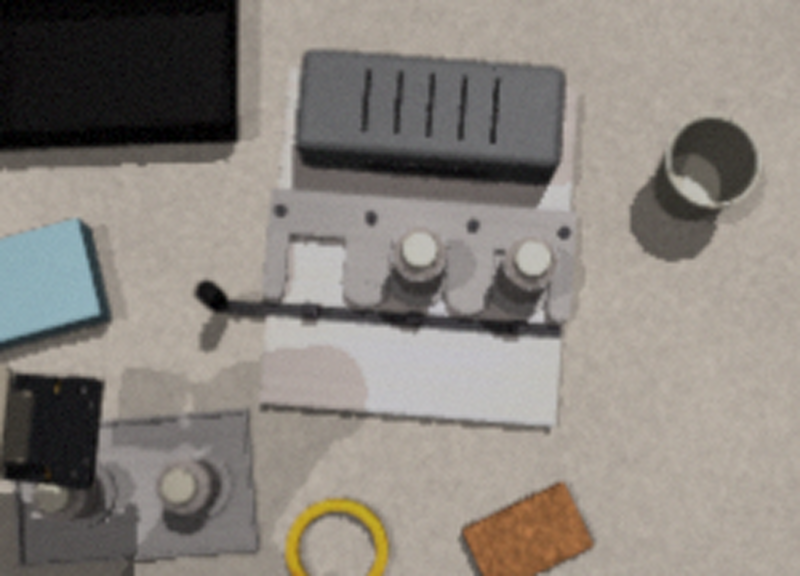

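View pics/s23.png

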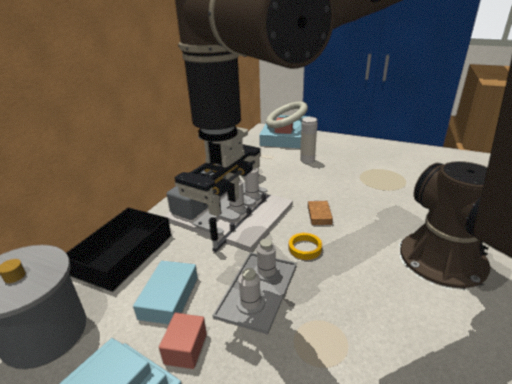

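```bash
python3 -c "
from plant import close_job
print(close_job())"
```

```text
the job is handed in; nothing more can be done
None
```

The changeover is finished and handed in at about 42 s on the robot's clock; `close_job()` gives no verdict.

**What I did:**
- I pulled the keeper bar open until it pressed against its stop (17 N).
- I took both short tins out of slots 3 and 2 and stood them in the steel drip tray.
- I slid the two tall tins, all that were there, into slots 2 and 1 until they touched the slot ends.
- I pushed the keeper bar shut until it pressed against its stop (12.5 N), then let go and moved clear.

**Last checks:**
- **Tall tins:** The cap tops measured about 150 mm above the table, as they should for tins on the deck. Positions were within about 2 mm of home, except one side-view reading 4 mm off sideways in slot 2; the top view of that tin was 2 mm off. These were measured just before the bar was closed.
- **Keeper bar:** In the final picture the teeth stand within about 1 mm of the slot centre lines, so it is shut. The first picture had shown them about 5 mm to the left. My reading is that the bar was not quite shut at the start.
- **Short tins:** In the final side view both stand upright in the tray. The top view partly hides one behind the gripper.
- **Other things on the table:** The cup, tape, sanding block, foam and spray can look unmoved in the pictures. I did not measure them.

I saw no grip slip and no tin knocked aside during the run.

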